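Balance the centrifuge rotors

TASK

Put every rotor on the balancing stand, its axle on the rollers of a station of its own, and let go so that its heavy side turns down and it comes to rest. Then take balance weights from under the loose lid of the case and press one fully home on the studs of the arm that has come to the top of each rotor; leave any spare weight in the case and put the lid properly back on. Leave the bottle, the slide box and the beaker alone.

Things in the scene. Friction and masses are not known exactly. Their poses are not given: they have to be found in the camera images.
- rotor0: Unbalanced aluminium centrifuge rotor (may be absent), 0.42 kg: disc 84 mm across, 30 mm thick (pinch its flat faces), four equal arms flush with it, 108 mm over the studs, and a 14 mm axle 82 mm long. Origin: disc centre; y: axle; z: up at the start, halfway between arms. One arm is the heavy side (dark dot on it). Stands at first on two arms, axle level, centre 49 mm up.
- rotor1: Unbalanced aluminium centrifuge rotor (may be absent), 0.42 kg: disc 84 mm across, 30 mm thick (pinch its flat faces), four equal arms flush with it, 108 mm over the studs, and a 14 mm axle 82 mm long. Origin: disc centre; y: axle; z: up at the start, halfway between arms. One arm is the heavy side (dark dot on it). Stands at first on two arms, axle level, centre 49 mm up.
- rotor2: Unbalanced aluminium centrifuge rotor (may be absent), 0.42 kg: disc 84 mm across, 30 mm thick (pinch its flat faces), four equal arms flush with it, 108 mm over the studs, and a 14 mm axle 82 mm long. Origin: disc centre; y: axle; z: up at the start, halfway between arms. One arm is the heavy side (dark dot on it). Stands at first on two arms, axle level, centre 49 mm up.
- rotor0_pad (a point): Centre of the flat pad (42 x 30 mm) ending rotor0's light arm, opposite the heavy one, 48 mm from the disc's centre; z points outward along the arm (straight up when settled), y along the axle. A weight's underside centre belongs here. Every arm has such a pad with two round studs, 10 mm diameter, 6 mm tall, 19 mm apart along the pad's long side (x).
- rotor1_pad (a point): Centre of the flat pad (42 x 30 mm) ending rotor1's light arm, opposite the heavy one, 48 mm from the disc's centre; z points outward along the arm (straight up when settled), y along the axle. A weight's underside centre belongs here. Every arm has such a pad with two round studs, 10 mm diameter, 6 mm tall, 19 mm apart along the pad's long side (x).
- rotor2_pad (a point): Centre of the flat pad (42 x 30 mm) ending rotor2's light arm, opposite the heavy one, 48 mm from the disc's centre; z points outward along the arm (straight up when settled), y along the axle. A weight's underside centre belongs here. Every arm has such a pad with two round studs, 10 mm diameter, 6 mm tall, 19 mm apart along the pad's long side (x).
- weight0: Grey plastic balance weight, 60 (x) x 32 (y) x 30 (z) mm, 36 g; two square sockets in its underside, 13 mm wide, 8 mm deep, 19 mm apart along x, take a pad's two studs until the underside lies on the pad. Either end may go either way; all are alike; too light to turn a rotor's heavy side up. Origin: centre of the underside. In the case, socket side down, at the start.
- weight1: Grey plastic balance weight, 60 (x) x 32 (y) x 30 (z) mm, 36 g; two square sockets in its underside, 13 mm wide, 8 mm deep, 19 mm apart along x, take a pad's two studs until the underside lies on the pad. Either end may go either way; all are alike; too light to turn a rotor's heavy side up. Origin: centre of the underside. In the case, socket side down, at the start.
- weight2: Grey plastic balance weight, 60 (x) x 32 (y) x 30 (z) mm, 36 g; two square sockets in its underside, 13 mm wide, 8 mm deep, 19 mm apart along x, take a pad's two studs until the underside lies on the pad. Either end may go either way; all are alike; too light to turn a rotor's heavy side up. Origin: centre of the underside. In the case, socket side down, at the start.
- stand: Fixed grey balancing stand, base 100 (x) x 360 (y) x 8 mm, three stations 120 mm apart along y. A station carries both ends of an axle, 35 mm either side of its middle, each end in the dip between two free black rollers (26 mm diameter, centres 28 mm apart along x and 14 mm below the axle's). Side posts 74 mm tall, 46 mm either side of the middle. Origin: centre of the underside.
- station0 (a point): Station 0 (stand y = -120 mm): where a rotor's centre lies when its axle rests on the four rollers, 85 mm above the table; axes as the stand's (axle along y). A rotor let go here rocks and comes to rest heavy side down within about 6 s.
- station1 (a point): Station 1 (stand y = 0 mm): where a rotor's centre lies when its axle rests on the four rollers, 85 mm above the table; axes as the stand's (axle along y). A rotor let go here rocks and comes to rest heavy side down within about 6 s.
- station2 (a point): Station 2 (stand y = 120 mm): where a rotor's centre lies when its axle rests on the four rollers, 85 mm above the table; axes as the stand's (axle along y). A rotor let go here rocks and comes to rest heavy side down within about 6 s.
- case: Fixed beige open case holding the weights, 112 (x) x 232 (y) x 41 (z) mm outside, walls and floor 4 mm. Origin: centre of the underside. The weights lie in it about 66 mm apart along y, long side along x.
- lid: Loose beige lid on the case, 180 g: plate 116 (x) x 236 (y) x 4 mm, below it a locating plug 99 x 219 x 5 mm (2.5 mm play each side in the case), on top a black grip block 18 (x) x 80 (y) mm, its top 36 mm above the origin. Origin: centre of the plate's underside, 41 mm above the case's origin when on.
- bottle: Bystander: amber bottle, 60 mm diameter, 150 mm tall, origin under its centre; leave alone.
- slidebox: Bystander: red box of slides, 85 x 55 x 30 mm, origin under its centre; leave alone.
- beaker: Bystander: white beaker, 72 mm diameter, 85 mm tall, origin under its centre; leave alone.

How it is judged:
On the way:
1. every rotor rests on the rollers of a station, let go, heavy side down and still ((distance between rotor0 and station0 below 0.012 m or distance between rotor0 and station1 below 0.012 m or distance between rotor0 and station2 below 0.012 m) and angle between each of rotor0_pad, rotor1_pad, rotor2_pad's own z axis and vertical below 0.15 rad and angular speed of each of rotor0, rotor1, rotor2 below 0.15 rad/s and contact force between the fingers and rotor0 below 0.05 N and (distance between rotor1 and station0 below 0.012 m or distance between rotor1 and station1 below 0.012 m or distance between rotor1 and station2 below 0.012 m) and contact force between the fingers and rotor1 below 0.05 N and (distance between rotor2 and station0 below 0.012 m or distance between rotor2 and station1 below 0.012 m or distance between rotor2 and station2 below 0.012 m) and contact force between the fingers and rotor2 below 0.05 N), for 0.4 s.
At the end, for the whole second after the job is handed in: Each rotor still on its station's rollers (12 mm), released, heavy side down (0.2 rad), with a weight on its top (light) arm (2.5 mm from the pad, 5 mm sideways, 0.08 rad); spare weight in the case; lid level on the case (7 mm sideways, seated to 3 mm) ((distance between rotor0 and station0 below 0.012 m or distance between rotor0 and station1 below 0.012 m or distance between rotor0 and station2 below 0.012 m) and angle between each of rotor0_pad, rotor1_pad, rotor2_pad's own z axis and vertical below 0.2 rad and angular speed of each of rotor0, rotor1, rotor2 below 0.15 rad/s and contact force between the fingers and rotor0 below 0.05 N and (distance between rotor1 and station0 below 0.012 m or distance between rotor1 and station1 below 0.012 m or distance between rotor1 and station2 below 0.012 m) and contact force between the fingers and rotor1 below 0.05 N and (distance between rotor2 and station0 below 0.012 m or distance between rotor2 and station1 below 0.012 m or distance between rotor2 and station2 below 0.012 m) and contact force between the fingers and rotor2 below 0.05 N and ((distance between weight0 and rotor0_pad below 0.005 m and z of weight0 in the frame of rotor0_pad below 0.0025 m and angle between the z axis of weight0 and the z axis of rotor0_pad, either way round below 0.08 rad) or (distance between weight1 and rotor0_pad below 0.005 m and z of weight1 in the frame of rotor0_pad below 0.0025 m and angle between the z axis of weight1 and the z axis of rotor0_pad, either way round below 0.08 rad) or (distance between weight2 and rotor0_pad below 0.005 m and z of weight2 in the frame of rotor0_pad below 0.0025 m and angle between the z axis of weight2 and the z axis of rotor0_pad, either way round below 0.08 rad)) and ((distance between weight0 and rotor1_pad below 0.005 m and z of weight0 in the frame of rotor1_pad below 0.0025 m and angle between the z axis of weight0 and the z axis of rotor1_pad, either way round below 0.08 rad) or (distance between weight1 and rotor1_pad below 0.005 m and z of weight1 in the frame of rotor1_pad below 0.0025 m and angle between the z axis of weight1 and the z axis of rotor1_pad, either way round below 0.08 rad) or (distance between weight2 and rotor1_pad below 0.005 m and z of weight2 in the frame of rotor1_pad below 0.0025 m and angle between the z axis of weight2 and the z axis of rotor1_pad, either way round below 0.08 rad)) and ((distance between weight0 and rotor2_pad below 0.005 m and z of weight0 in the frame of rotor2_pad below 0.0025 m and angle between the z axis of weight0 and the z axis of rotor2_pad, either way round below 0.08 rad) or (distance between weight1 and rotor2_pad below 0.005 m and z of weight1 in the frame of rotor2_pad below 0.0025 m and angle between the z axis of weight1 and the z axis of rotor2_pad, either way round below 0.08 rad) or (distance between weight2 and rotor2_pad below 0.005 m and z of weight2 in the frame of rotor2_pad below 0.0025 m and angle between the z axis of weight2 and the z axis of rotor2_pad, either way round below 0.08 rad)) and ((distance between weight0 and rotor0_pad below 0.005 m and z of weight0 in the frame of rotor0_pad below 0.0025 m and angle between the z axis of weight0 and the z axis of rotor0_pad, either way round below 0.08 rad) or (distance between weight0 and rotor1_pad below 0.005 m and z of weight0 in the frame of rotor1_pad below 0.0025 m and angle between the z axis of weight0 and the z axis of rotor1_pad, either way round below 0.08 rad) or (distance between weight0 and rotor2_pad below 0.005 m and z of weight0 in the frame of rotor2_pad below 0.0025 m and angle between the z axis of weight0 and the z axis of rotor2_pad, either way round below 0.08 rad) or (x of weight0 in the frame of case between -0.056 and 0.056 m and y of weight0 in the frame of case between -0.116 and 0.116 m and z of weight0 in the frame of case between -0.002 and 0.02 m)) and ((distance between weight1 and rotor0_pad below 0.005 m and z of weight1 in the frame of rotor0_pad below 0.0025 m and angle between the z axis of weight1 and the z axis of rotor0_pad, either way round below 0.08 rad) or (distance between weight1 and rotor1_pad below 0.005 m and z of weight1 in the frame of rotor1_pad below 0.0025 m and angle between the z axis of weight1 and the z axis of rotor1_pad, either way round below 0.08 rad) or (distance between weight1 and rotor2_pad below 0.005 m and z of weight1 in the frame of rotor2_pad below 0.0025 m and angle between the z axis of weight1 and the z axis of rotor2_pad, either way round below 0.08 rad) or (x of weight1 in the frame of case between -0.056 and 0.056 m and y of weight1 in the frame of case between -0.116 and 0.116 m and z of weight1 in the frame of case between -0.002 and 0.02 m)) and ((distance between weight2 and rotor0_pad below 0.005 m and z of weight2 in the frame of rotor0_pad below 0.0025 m and angle between the z axis of weight2 and the z axis of rotor0_pad, either way round below 0.08 rad) or (distance between weight2 and rotor1_pad below 0.005 m and z of weight2 in the frame of rotor1_pad below 0.0025 m and angle between the z axis of weight2 and the z axis of rotor1_pad, either way round below 0.08 rad) or (distance between weight2 and rotor2_pad below 0.005 m and z of weight2 in the frame of rotor2_pad below 0.0025 m and angle between the z axis of weight2 and the z axis of rotor2_pad, either way round below 0.08 rad) or (x of weight2 in the frame of case between -0.056 and 0.056 m and y of weight2 in the frame of case between -0.116 and 0.116 m and z of weight2 in the frame of case between -0.002 and 0.02 m)) and z of lid in the frame of case between 0.038 and 0.0445 m and x of lid in the frame of case between -0.007 and 0.007 m and y of lid in the frame of case between -0.007 and 0.007 m and angle between lid's own z axis and vertical below 0.05 rad and linear speed of lid below 0.02 m/s); the robot touches nothing.
It fails at once if the bottle is knocked over or pushed away (distance of bottle from where it was at the start of the episode above 0.03 m or angle between bottle's own z axis and vertical above 0.5 rad).
It fails at once if the slidebox is knocked over or pushed away (distance of slidebox from where it was at the start of the episode above 0.03 m or angle between slidebox's own z axis and vertical above 0.5 rad).
It fails at once if the beaker is knocked over or pushed away (distance of beaker from where it was at the start of the episode above 0.03 m or angle between beaker's own z axis and vertical above 0.5 rad).
Of rotor0, rotor1, rotor2 only 2 to 3 are there at a start; the rules pass over those that are not, and their reading is None.
At some moment in a run one of lid may be knocked a few centimetres aside while the robot is not near it.
It also fails if it takes over 208 s, if anything falls off the work surface, if the arm or the gripper's body presses on something with over 40 N, if the wrist force passes 120 N, or if a joint passes its speed limit or range.

ROBOT

A 7-joint arm with a two-finger parallel gripper is mounted at the origin on the work surface. World frame = base frame: x ahead of the robot, y to its left, z up, the work surface at z = 0. Lengths are in m, angles in rad, forces in N, time in s.
With the tool pointing down it reaches from about 0.4 to 0.925 m from the base axis. Payload 5.6 kg.
Tool frame: the origin (TCP) lies at the very end of the fingers, on their centre line; the grasp point (between the pads) lies 19 mm behind it; z points along the fingers, y is the line along which they close (so a half turn about z gives the same grasp; the last joint's range is limited). The gripper opens to 85 mm and grips with 20 to 120 N. Pads are 22 mm wide; open, the fingers measure 114 mm over their backs; the gripper's body (76 mm by 85 mm) begins 54 mm behind the grasp point. The pads swing forward as they close: fully open they stand 13 mm farther back than shut.
Start: joints at [-1.316, 0.468, -0.012, 1.603, 0.006, 1.071, -0.056], TCP at [0.191, 0.621, 0.231] pointing down, gripper open.
Joint ranges: [-2.53, 2.53], [-0.31, 2.02], [-1.57, 1.55], [0.28, 2.44], [-1.29, 4.43], [0.15, 1.84], [-2.92, 2.92]. Speed limits (rad/s): [2.57, 2.57, 3.14, 3.14, 3.14, 3.14, 3.14].

INTERFACE

Orientations are given as a unit quaternion [w, x, y, z].
In Python, from workcell import r gives the robot as it stands. The module is installed in compiled form; this text tells all that it offers.
- The arm moves only by the shell command python3 -m crank 'ROWS' [FORCE]. ROWS is JSON, a list of rows, each a list of 7 numbers: the shift along the tool's x, y, z in m, then the turn, a rotation vector about the tool's x, y, z in rad, then the closure, from -1 (fully open) to 1 (shut). In form: [[dx, dy, dz, ax, ay, az, grip], ...]. A call has 1 to 8 rows; each row is the pose to reach, as a shift and turn from the pose commanded when the call began, along the tool's axes at that moment; what a row does not reach only later rows make up. A row lasts 1/8 s, in which the tool goes at most 62.5 mm and 10.7 degrees, less where a joint would pass 70% of its speed; a pose out of reach is approached as far as the arm can. A call with a gripper value outside its range is refused whole. The fingers move at their own pace and stop on an object; FORCE is the grip in N (left out, the last holds). Time passes only in rows, so rows that repeat a pose let the fingers close. It gives the time, the measured TCP pose, the force, the opening and the grip force at its end, in the units of the state.
- r.observe(): the state, without advancing time (a new reading comes with each control period).
- r.read_camera(name): name is "scene" or "side" or "wrist"; returns a dict with "frame" (420x560x3 uint8, red, green, blue), "fx", "fy", "cx", "cy" (pixels), "cam_to_world" (4x4, takes a point from camera to world coordinates). Camera axes: x right, y down, z forward; pixel columns grow to the right and rows downward; lengths in m; the calibration is good to about 2 mm. A picture is of the moment at which its call begins. There is no depth.
- r.sign_off(): hands the job in; it is judged then, once.
The state is a dict: "time": time; "joints": joint angles; "qvel": joint speeds; "effort": joint torques, N m; "position": TCP position; "tool_rot": TCP orientation; "contact_force": force on the tool from outside, world axes, zero at the start; "moment": the same for the moment, N m; "width": opening from 0.0 (shut) to 1.0 (fully open); "grasp_force": force on a finger pad.
Only numpy, scipy, OpenCV 4.12 (cv2) and the standard library are available. Lean on these libraries where they do the work, as an engineer would, in place of code of your own. Each camera call takes 0.05 s, during which the arm holds its last target. There are 200 camera calls.

## Working session

There is one attempt and no reset: what is moved stays moved. The work goes in short steps, Python scripts to look and compute and a shell command to move; the robot and the scene stay as the last step left them, time stands still between calls to the robot, and variables do not carry over. Pictures are saved under pics/ and viewed, at most 14 in all, crops included, and the job is handed in when it is done.

```bash
mkdir -p pics
cat > h.py <<'E'
import numpy as np, cv2
from workcell import r
from scipy.spatial.transform import Rotation as R
def cam(n,save=None):
    c=r.read_camera(n); 
    if save: cv2.imwrite('pics/'+save,cv2.cvtColor(c['frame'],cv2.COLOR_RGB2BGR))
    return c
def ray(c,u,v,z):
    T=np.array(c['cam_to_world']); d=T[:3,:3]@np.array([(u-c['cx'])/c['fx'],(v-c['cy'])/c['fy'],1]); o=T[:3,3]
    return o+d*(z-o[2])/d[2]
def proj(c,p):
    T=np.linalg.inv(np.array(c['cam_to_world'])); q=T[:3,:3]@np.array(p)+T[:3,3]
    return np.array([c['fx']*q[0]/q[2]+c['cx'],c['fy']*q[1]/q[2]+c['cy']])
def tool():
    s=r.observe(); q=s['tool_rot']; return np.array(s['position']),R.from_quat([q[1],q[2],q[3],q[0]])
def rel(p,yaw=None):
    "shift in tool axes to world point p; turn to point down with tool y-axis (closing line) at world angle yaw"
    P,Q=tool(); d=Q.inv().apply(np.array(p)-P); out=[np.round(d,4)]
    if yaw is not None:
        best=None
        for k in (0,np.pi):
            y=np.array([np.cos(yaw+k),np.sin(yaw+k),0]); z=np.array([0,0,-1.]); x=np.cross(y,z)
            w=(Q.inv()*R.from_matrix(np.c_[x,y,z])).as_rotvec()
            if best is None or np.linalg.norm(w)<np.linalg.norm(best): best=w
        out.append(np.round(best,4))
    return out
E
python3 - <<'E'
from h import *
for n in('scene','side','wrist'):
    c=cam(n,n+'0.png'); T=np.array(c['cam_to_world']); print(n,c['fx'],c['cx'],c['cy'],T.round(3).tolist())
s=r.observe();print(s)
E
```

```text
scene 501.8247652707615 275.54117561498924 205.96091695777508 [[0.675, 0.634, -0.378, 1.084], [0.738, -0.586, 0.336, -0.479], [-0.008, -0.505, -0.863, 1.235], [0.0, 0.0, 0.0, 1.0]]
side 504.07088422005876 281.4261601706135 215.55699988282737 [[-0.999, 0.004, 0.042, 0.554], [-0.035, 0.496, -0.868, 0.946], [-0.025, -0.869, -0.495, 0.614], [0.0, 0.0, 0.0, 1.0]]
wrist 311.2674591950028 280.5457850955496 213.6484857948473 [[0.293, 0.903, 0.313, 0.11], [0.956, -0.276, -0.099, 0.646], [-0.003, 0.328, -0.945, 0.373], [0.0, 0.0, 0.0, 1.0]]
{'time': 0.15, 'joints': array([-1.3160105 ,  0.46818733, -0.01160704,  1.60339414,  0.00601374,
        1.07141358, -0.05629355]), 'qvel': array([-0.00024968, -0.00158551, -0.00171952, -0.00267063, -0.00023629,
        0.00042715, -0.00015051]), 'effort': array([ 1.54957237e-03, -5.32792389e+01,  2.20767804e-02, -2.51554263e+01,
        1.15093729e-02,  5.65777809e-03, -1.99066159e-05]), 'position': array([0.19064896, 0.62096905, 0.23055652]), 'tool_rot': array([-4.45465073e-05,  1.48367269e-01,  9.88932093e-01, -6.82685914e-04]), 'contact_force': array([ 0.44645206,  1.01129187, -0.61095467]), 'moment': array([-0.05886215, -0.00721019,  0.03305975]), 'grasp_force': 0.0, 'width': 0.9969055081541226}
```

View pics/scene0.png

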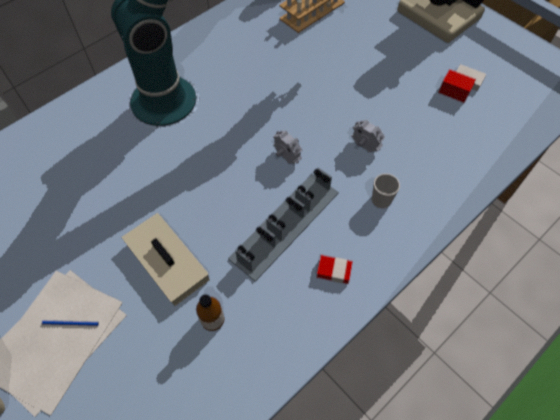

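View pics/side0.png

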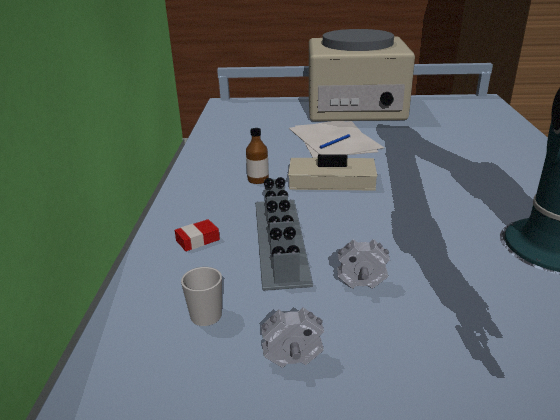

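The scene shows two rotors at (287,146) and (368,135), the stand from (245,260) to (325,185), the case with its lid at (165,258), the bottle at (210,312), the slide box at (335,268) and the beaker at (385,190). I'll take coarse positions first.

Run:
```python
from h import *
c=cam('scene'); s=cam('side')
def tri(a,b):
    A=[];B=[]
    for cc,(u,v) in((c,a),(s,b)):
        T=np.array(cc['cam_to_world']); d=T[:3,:3]@np.array([(u-cc['cx'])/cc['fx'],(v-cc['cy'])/cc['fy'],1]); d/=np.linalg.norm(d)
        M=np.eye(3)-np.outer(d,d); A.append(M);B.append(M@T[:3,3])
    return np.linalg.solve(sum(A),sum(B))
f=lambda *a:np.round(ray(*a),3)
print('rotA',f(c,287,146,.05),f(s,362,264,.05),tri((287,146),(362,264)).round(3))
print('rotB',f(c,368,135,.05),f(s,292,336,.05),tri((368,135),(292,336)).round(3))
print('stand corners',[f(c,u,v,.008).tolist() for u,v in((231,262),(251,274),(338,190),(318,172))])
print('lid',[f(c,u,v,.045).tolist() for u,v in((123,245),(157,214),(208,268),(176,300))],'block',f(c,163,250,.077))
print('bottle',f(c,212,326,0),'slide',f(c,335,270,.03),'beaker',f(c,386,183,.085),f(c,383,205,0))
im=c['frame'][110:310,110:410]; cv2.imwrite('pics/crop1.png',cv2.cvtColor(cv2.resize(im,None,fx=2.66,fy=2.66,interpolation=cv2.INTER_CUBIC),cv2.COLOR_RGB2BGR))
```

```text
rotA [0.437 0.145 0.05 ] [0.441 0.146 0.05 ] [0.439 0.145 0.05 ]
rotB [0.572 0.35  0.05 ] [0.572 0.344 0.05 ] [0.572 0.347 0.053]
stand corners [[0.594, -0.205, 0.008], [0.656, -0.189, 0.008], [0.63, 0.167, 0.008], [0.546, 0.169, 0.008]]
lid [[0.378, -0.392, 0.045], [0.362, -0.271, 0.045], [0.582, -0.268, 0.045], [0.595, -0.38, 0.045]] block [ 0.479 -0.327  0.077]
bottle [ 0.693 -0.351  0.   ] slide [ 0.803 -0.027  0.03 ] beaker [0.731 0.238 0.085] [0.749 0.229 0.   ]
```

View pics/crop1.png

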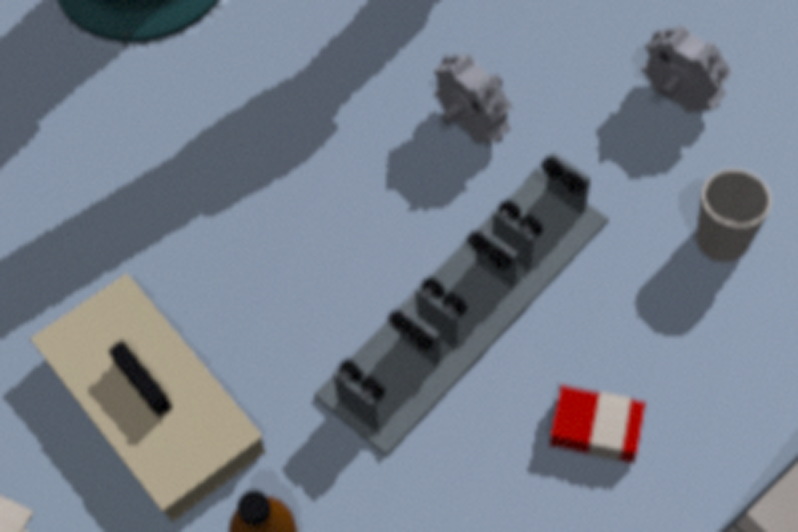

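Run:
```python
from h import *
c=cam('scene')
g=lambda p:(p[0]/2.66+110-.3,p[1]/2.66+110-.3)
f=lambda p,z:np.round(ray(c,*g(p),z),4)
st=[f(p,.008)for p in((315,398),(385,460),(607,220))]
print('stand',st,(st[0]+st[2])/2,np.linalg.norm(st[1]-st[0]),np.linalg.norm(st[2]-st[1]))
ro=[f(p,.075)for p in((361,380),(414,335),(443,299),(492,254),(519,220),(565,176))];print('rollers',ro, np.mean(ro,0))
d=ro[5]-ro[0];print('yaw',np.arctan2(-d[0],d[1]))
l=[f(p,.045)for p in((32,340),(128,273),(263,437),(168,513))];print('lid',l,np.mean(l,0),[np.linalg.norm(l[i]-l[i-1]).round(3) for i in range(4)])
d=l[2]-l[1]+l[3]-l[0];print('lid long dir',np.arctan2(d[1],d[0]))
print('block',f((111,349),.077),f((163,407),.077),f((141,378),.077))
# rotor axle near end (towards -y): A (450,118), B(668,84)
for n,e,ce in(('A',(451,117),(473,98)),('B',(667,86),(685,70))):
    a=f(e,.049);b=f(ce,.049);print(n,a,b)
```

```text
stand [array([ 0.583, -0.206,  0.008]), array([ 0.6804, -0.198 ,  0.008 ]), array([0.6354, 0.1606, 0.008 ])] [ 0.6092 -0.0227  0.008 ] 0.09772798984937739 0.3614124513627056
rollers [array([ 0.6257, -0.1766,  0.075 ]), array([ 0.6242, -0.1072,  0.075 ]), array([ 0.6139, -0.0595,  0.075 ]), array([0.6094, 0.0116, 0.075 ]), array([0.5989, 0.0597, 0.075 ]), array([0.5926, 0.1325, 0.075 ])] [ 0.61078333 -0.02325     0.075     ]
yaw 0.10667855655502478
lid [array([ 0.3575, -0.382 ,  0.045 ]), array([ 0.3597, -0.2661,  0.045 ]), array([ 0.5957, -0.277 ,  0.045 ]), array([ 0.5952, -0.3896,  0.045 ])] [ 0.477025 -0.328675  0.045   ] [np.float64(0.238), np.float64(0.116), np.float64(0.236), np.float64(0.113)]
lid long dir -0.039034416263229156
block [ 0.4373 -0.3336  0.077 ] [ 0.5209 -0.333   0.077 ] [ 0.4822 -0.3305  0.077 ]
A [0.442  0.1096 0.049 ] [0.4394 0.145  0.049 ]
B [0.5737 0.3144 0.049 ] [0.5722 0.3457 0.049 ]
```

View pics/wrist0.png

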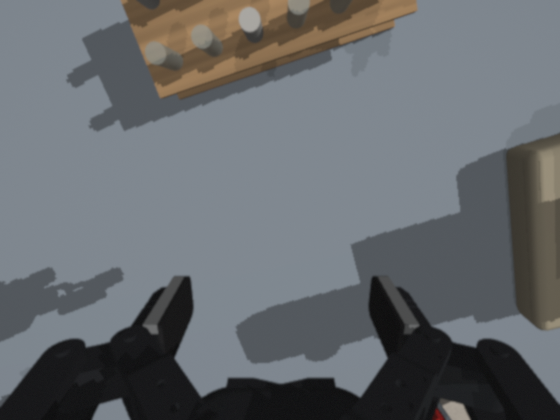

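The wrist view shows the rack and nothing beneath the gripper. The stand is at (0.610, -0.023) with yaw 0.115 and the lid centre is at (0.477, -0.329); both match the given sizes. Next I'll hover over rotor A.

```bash
python3 -c "
from h import *
print(rel([.4385,.145,.2],1.64))"
```

```text
[array([-0.3766, -0.3825,  0.0312]), array([-0.0006, -0.    , -0.3671])]
```

```bash
python3 -m crank '[[-0.05,-0.05,0,0,0,-0.05,-1],[-0.1,-0.1,0,0,0,-0.15,-1],[-0.14,-0.14,0.01,0,0,-0.25,-1],[-0.18,-0.18,0.01,0,0,-0.367,-1],[-0.22,-0.22,0.02,0,0,-0.367,-1],[-0.26,-0.26,0.03,0,0,-0.367,-1],[-0.3,-0.3,0.031,0,0,-0.367,-1],[-0.34,-0.345,0.031,0,0,-0.367,-1]]'; python3 -m crank '[[-0.036,-0.037,0,0,0,0,-1],[-0.037,-0.038,0,0,0,0,-1],[-0.037,-0.038,0,0,0,0,-1]]'
python3 - <<'E'
from h import *
c=cam('wrist','w1.png'); print(rel([.4385,.145,.2],1.64), proj(c,[.4385,.145,.09]))
E
```

```text
time: 1.3
position: [0.4153, 0.1903, 0.2005]
tool_rot: [0.0, -0.035, 0.999, 0.0]
contact_force: [0.3, -0.3, -0.4]
width: 1.0
grasp_force: 0.0
time: 1.68
position: [0.4537, 0.1568, 0.2002]
tool_rot: [-0.0, -0.035, 0.999, 0.0]
contact_force: [-0.5, 0.6, -0.5]
width: 1.001
grasp_force: 0.0
[array([ 0.0157, -0.0112,  0.0002]), array([ 0.0003, -0.0006,  0.0013])] [267.6149029  192.24970906]
```

View pics/w1.png

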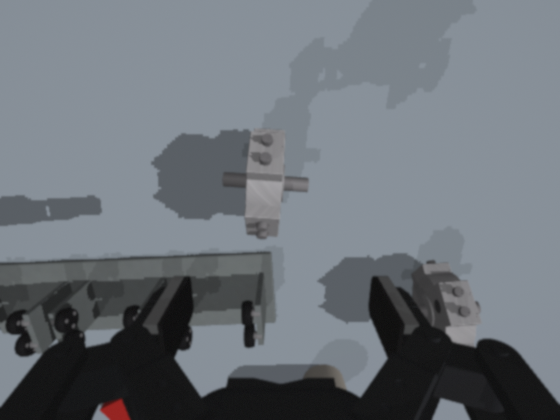

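The rotor is at (265,182), with its axle running from (224,180) to (308,185).

Run:
```python
from h import *
c=cam('wrist')
a=ray(c,224,180,.049);b=ray(c,308,185.5,.049);m=(a+b)/2;d=a-b
print(a,b,m,np.linalg.norm(d),np.arctan2(d[1],d[0]))
# disc top edge centre near (266,183)
print(ray(c,266,178,.091))
# rotor B studs/top
print(rel([.4385,.145,.0625],np.arctan2(d[1],d[0])))
```

```text
[0.44011188 0.1019901  0.049     ] [0.43979896 0.18319717 0.049     ] [0.43995542 0.14259363 0.049     ] 0.08120767199535542 -1.5669430002259994
[0.4258214  0.14357207 0.091     ]
[array([ 0.0155, -0.0116,  0.1377]), array([ 0.0003, -0.0006,  0.0675])]
```

```bash
python3 -c "
from h import *
print(rel([.440,.1435,.0625],1.5746))"
python3 -m crank '[[0.014,-0.0125,0.02,0,0,0.066,-1],[0.014,-0.0125,0.06,0,0,0.066,-1],[0.014,-0.0125,0.1,0,0,0.066,-1],[0.014,-0.0125,0.13,0,0,0.066,-1],[0.014,-0.0125,0.1377,0,0,0.066,-1],[0.014,-0.0125,0.1377,0,0,0.066,1],[0.014,-0.0125,0.1377,0,0,0.066,1],[0.014,-0.0125,0.1377,0,0,0.066,1]]' 60
python3 -m crank '[[0,0,0,0,0,0,1],[0,0,0,0,0,0,1],[0,0,0,0,0,0,1]]'
```

```text
[array([ 0.0141, -0.0132,  0.1377]), array([ 0.0003, -0.0006,  0.0676])]
time: 2.78
position: [0.4417, 0.1433, 0.0637]
tool_rot: [0.001, -0.002, 1.0, 0.0]
contact_force: [1.3, -0.7, -0.5]
width: 0.375
grasp_force: 0.0
time: 3.15
position: [0.4418, 0.1435, 0.0636]
tool_rot: [0.001, -0.002, 1.0, 0.001]
contact_force: [-1.1, -0.8, 7.7]
width: 0.34
grasp_force: 60.1
```

```bash
python3 -m crank '[[0,0,-0.03,0,0,0,1],[0,0,-0.08,0,0,0,1],[0,0,-0.13,0,0,0,1],[0,0,-0.16,0,0,0,1],[0,0,-0.16,0,0,0,1]]'
python3 - <<'E'
from h import *
c=cam('wrist','w2.png'); print(rel([.6238,-.142,.2],1.686))
E
```

```text
time: 3.78
position: [0.4418, 0.1434, 0.2242]
tool_rot: [0.002, -0.002, 1.0, 0.001]
contact_force: [0.6, 0.1, -4.7]
width: 0.34
grasp_force: 60.9
[array([-0.1823, -0.2855,  0.0223]), array([ 0.0004,  0.0003, -0.112 ])]
```

View pics/w2.png

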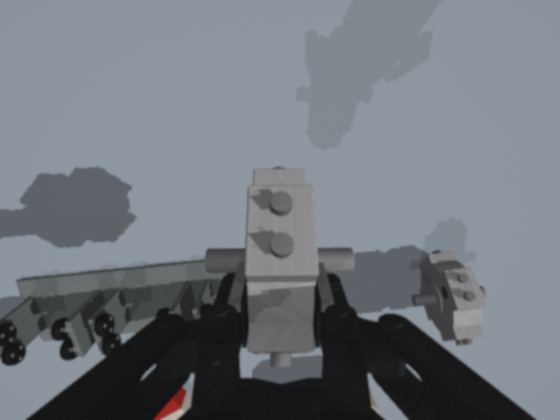

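```bash
python3 -m crank '[[-0.02,-0.035,0,0,0,0,1],[-0.04,-0.075,0,0,0,-0.03,1],[-0.07,-0.115,0.01,0,0,-0.06,1],[-0.1,-0.155,0.015,0,0,-0.112,1],[-0.13,-0.2,0.02,0,0,-0.112,1],[-0.155,-0.24,0.022,0,0,-0.112,1],[-0.175,-0.275,0.022,0,0,-0.112,1],[-0.1823,-0.2855,0.022,0,0,-0.112,1]]'
python3 -m crank '[[0,0,0,0,0,0,1],[0,0,0,0,0,0,1]]'
python3 - <<'E'
from h import *
c=cam('wrist','w3.png'); s=cam('side','s3.png');cam('scene','c3.png');P,_=tool()
print(rel([.6238,-.142,.1],1.686))
w=s
a=ray(c,207,260,P[2]-.0145);b=ray(c,353,260,P[2]-.0145);print(P,(a+b)/2,np.linalg.norm(a-b))
i=[cv2.imread('pics/'+n) for n in('w3.png','s3.png','c3.png')]
cv2.imwrite('pics/m3.png',np.vstack([cv2.resize(i[0],(400,300)),cv2.resize(i[1][130:360,180:450],(400,300))]))
E
```

```text
time: 4.82
position: [0.6229, -0.1453, 0.197]
tool_rot: [-0.003, -0.055, 0.998, -0.001]
contact_force: [-1.0, 1.1, -4.8]
width: 0.341
grasp_force: 60.9
time: 5.08
position: [0.6232, -0.1398, 0.1993]
tool_rot: [-0.001, -0.058, 0.998, 0.001]
contact_force: [-0.1, -0.0, -4.6]
width: 0.343
grasp_force: 60.9
[array([ 0.0003, -0.0018,  0.1005]), array([ 0.0009, -0.0002,  0.0019])]
[ 0.62388463 -0.14028138  0.20053027] [ 0.62009348 -0.14026824  0.18603027] 0.08156650790054709
```

View pics/m3.png

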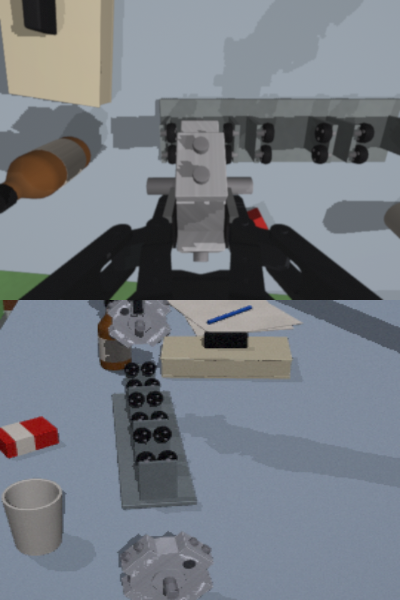

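The wrist view shows the rotor held level over station 0, with rollers at full-frame (225,180). The side view agrees. I'll lower it now.

```bash
python3 -m crank '[[-0.003,-0.0015,0.03,0,0,0,1],[-0.003,-0.0015,0.06,0,0,0,1],[-0.003,-0.0015,0.085,0,0,0,1],[-0.003,-0.0015,0.095,0,0,0,1],[-0.003,-0.0015,0.099,0,0,0,1],[-0.003,-0.0015,0.1005,0,0,0,1],[-0.003,-0.0015,0.1005,0,0,0,1]]'; python3 -c "
from h import *
print(tool()[0],r.observe()['contact_force'])"
```

```text
time: 6.1
position: [0.6255, -0.1423, 0.1019]
tool_rot: [-0.002, -0.058, 0.998, 0.001]
contact_force: [-9.3, 2.3, 5.4]
width: 0.341
grasp_force: 61.8
[ 0.62550126 -0.14234994  0.10194436] [-9.26555259  2.33263945  5.3670531 ]
```

```bash
python3 -m crank '[[0.003,0,0,0,0,0,1],[0.003,0,0,0,0,0,1],[0.003,0,0.001,0,0,0,0.2],[0.003,0,0.001,0,0,0,-0.3],[0.003,0,0.001,0,0,0,-0.4],[0.003,0,0,0,0,0,-0.5],[0.003,0,-0.03,0,0,0,-0.5],[0.003,0,-0.08,0,0,0,-0.5]]'; python3 -c "
from h import *
print(rel([.5595,.2,.22],1.6))"
```

```text
time: 7.1
position: [0.6232, -0.1431, 0.1792]
tool_rot: [-0.002, -0.057, 0.998, 0.0]
contact_force: [0.8, 1.0, 0.0]
width: 0.748
grasp_force: 0.0
[array([ 0.024 ,  0.3482, -0.0404]), array([ 0.0006, -0.0039,  0.0859])]
```

```bash
python3 -m crank '[[0,0.03,-0.03,0,0,0,-1],[-0.002,0.08,-0.04,0,0,0,-1],[-0.005,0.14,-0.04,0,0,0.02,-1],[-0.01,0.2,-0.04,0,0,0.05,-1],[-0.015,0.26,-0.04,0,0,0.086,-1],[-0.018,0.32,-0.04,0,0,0.086,-1],[-0.018,0.38,-0.04,0,0,0.086,-1],[-0.018,0.44,-0.04,0,0,0.086,-1]]';python3 -m crank '[[0,0.03,0,0,0,0,-1],[0,0.049,0,0,0,0,-1],[0,0.049,0,0,0,0,-1]]'
python3 - <<'E'
from h import *
c=cam('wrist','w4.png'); print(rel([.572,.346,.0625],1.6))
s=cam('scene','c4.png')
i=[cv2.imread('pics/'+n) for n in('w4.png','c4.png')]
cv2.imwrite('pics/m4.png',np.vstack([i[0][0:350],cv2.resize(i[1][110:310,110:390],(560,400))[:240]]))
E
```

```text
time: 8.1
position: [0.5915, 0.2976, 0.2203]
tool_rot: [0.0, -0.014, 1.0, 0.0]
contact_force: [1.0, -0.2, -0.0]
width: 0.997
grasp_force: 0.0
time: 8.48
position: [0.59, 0.3455, 0.2198]
tool_rot: [-0.0, -0.015, 1.0, -0.0]
contact_force: [0.0, -0.1, 0.6]
width: 0.999
grasp_force: 0.0
[array([0.0185, 0.0031, 0.1574]), array([-0.001 ,  0.0001, -0.0008])]
```

View pics/m4.png

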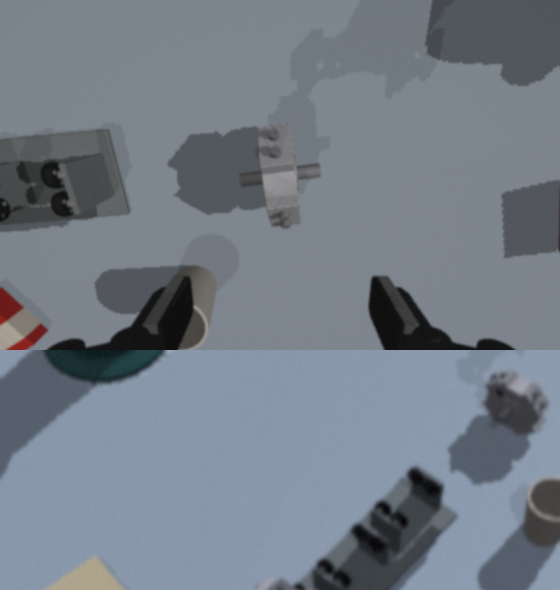

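Rotor B's axle runs from (241,180) to (320,170). The stand's end corners are at (109,130) and (130,213).

Run:
```python
from h import *
c=cam('wrist')
a=ray(c,241,180,.049);b=ray(c,320,170,.049);m=(a+b)/2;d=b-a;y=np.arctan2(d[1],d[0])
print(m,np.linalg.norm(d),y)
p,q=ray(c,109,130,.008),ray(c,130,213,.008);print(p,q,np.linalg.norm(p-q),np.arctan2(q[1]-p[1],q[0]-p[0]))
print(rel([m[0]+.0,m[1],.0625],y))
```

```text
[0.57343162 0.34171389 0.049     ] 0.0814448607385797 1.7259709089134698
[0.53694083 0.15140251 0.008     ] [0.63364246 0.16183671 0.008     ] 0.0972629334102007 0.10748508086629079
[array([1.780e-02, 1.000e-04, 1.577e-01]), array([-0.0012,  0.0003, -0.1291])]
```

```bash
python3 -m crank '[[0.01,0,0.03,0,0,-0.06,-1],[0.0185,0,0.06,0,0,-0.129,-1],[0.0185,0,0.1,0,0,-0.129,-1],[0.0185,0,0.14,0,0,-0.129,-1],[0.0185,0,0.1577,0,0,-0.129,-1],[0.0185,0,0.1577,0,0,-0.129,-1],[0.0185,0,0.1577,0,0,-0.129,1],[0.0185,0,0.1577,0,0,-0.129,1]]' 60
python3 -m crank '[[0,0,0,0,0,0,1],[0,0,0,0,0,0,1],[0,0,0,0,0,0,1],[0,0,-0.03,0,0,0,1],[0,0,-0.08,0,0,0,1],[0,0,-0.12,0,0,0,1],[0,0,-0.14,0,0,0,1],[0,0,-0.14,0,0,0,1]]'
python3 - <<'E'
from h import *
c=cam('wrist','w5.png');cam('scene','c5.png'); print(rel([.5935,.0967,.2],1.681))
i=[cv2.imread('pics/'+n) for n in('w5.png','c5.png')]
cv2.imwrite('pics/m5.png',np.vstack([i[0][:,80:480],cv2.resize(i[1][120:300,200:400],(400,360))]))
E
```

```text
time: 9.62
position: [0.5728, 0.3448, 0.0642]
tool_rot: [0.001, -0.079, 0.997, 0.001]
contact_force: [-0.6, 0.8, 0.7]
width: 0.61
grasp_force: 0.0
time: 10.62
position: [0.5719, 0.3443, 0.2027]
tool_rot: [0.0, -0.079, 0.997, 0.0]
contact_force: [0.4, -0.1, -6.1]
width: 0.34
grasp_force: 60.6
[array([ 0.0162, -0.2474,  0.0005]), array([-0.0016, -0.0033,  0.0481])]
```

View pics/m5.png

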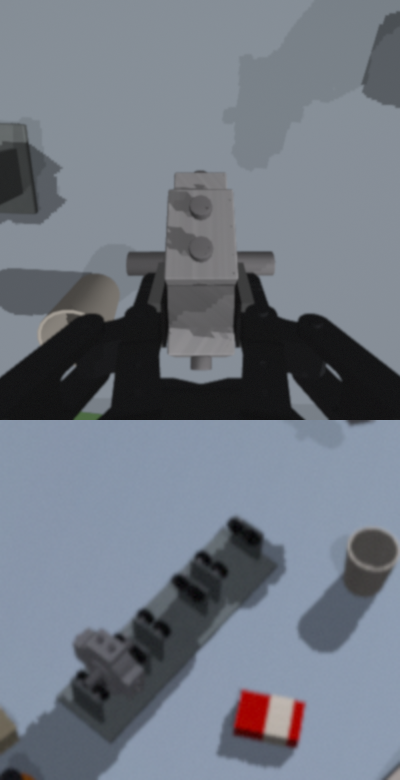

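Rotor A rests on station 0 and rotor B is held square. I'll carry B to station 2.

```bash
python3 -m crank '[[0.002,-0.035,0,0,0,0.02,1],[0.004,-0.085,0,0,0,0.048,1],[0.008,-0.135,0,0,0,0.048,1],[0.011,-0.185,0,0,0,0.048,1],[0.014,-0.225,0,0,0,0.048,1],[0.0145,-0.2475,0,0,0,0.048,1],[0.0145,-0.2475,0,0,0,0.048,1],[0.0145,-0.2475,0,0,0,0.048,1]]'
python3 -c "
from h import *
print(rel([.5955,.0967,.0995],1.681))"
```

```text
time: 11.72
position: [0.5955, 0.0987, 0.2009]
tool_rot: [-0.001, -0.056, 0.998, 0.0]
contact_force: [0.4, 1.3, -4.3]
width: 0.34
grasp_force: 60.4
[array([-0.    , -0.0021,  0.1014]), array([ 0.0005, -0.0025,  0.0011])]
```

```bash
python3 -m crank '[[0,-0.002,0.03,0,0,0,1],[0,-0.002,0.06,0,0,0,1],[0,-0.002,0.085,0,0,0,1],[0,-0.002,0.095,0,0,0,1],[0,-0.002,0.099,0,0,0,1],[0,-0.002,0.1005,0,0,0,1],[0,-0.002,0.1005,0,0,0,1]]'
```

```text
time: 12.6
position: [0.5967, 0.0965, 0.103]
tool_rot: [0.0, -0.055, 0.998, 0.001]
contact_force: [-3.2, 1.7, 0.4]
width: 0.341
grasp_force: 61.2
```

```bash
python3 -m crank '[[0.001,0,0.001,0,0,0,1],[0.001,0,0.001,0,0,0,0.2],[0.001,0,0.001,0,0,0,-0.3],[0.001,0,0.001,0,0,0,-0.4],[0.001,0,0,0,0,0,-0.5],[0.001,0,-0.03,0,0,0,-0.5],[0.001,0,-0.08,0,0,0,-0.5],[0.001,0,-0.13,0,0,0,-1]]'; python3 -c "
from h import *
print(rel([.49,-.33,.22],1.53))"
```

```text
time: 13.6
position: [0.5955, 0.0952, 0.2332]
tool_rot: [-0.0, -0.055, 0.998, -0.0]
contact_force: [0.4, -0.7, -0.3]
width: 0.936
grasp_force: 0.0
[array([ 0.1515, -0.4111,  0.0133]), array([-0.0004, -0.0003,  0.1507])]
```

```bash
python3 -m crank '[[0.02,-0.04,0,0,0,0,-1],[0.04,-0.095,0,0,0,-0.0,-1],[0.06,-0.15,0,0,0,0.05,-1],[0.08,-0.205,0,0,0,0.1,-1],[0.1,-0.26,0.005,0,0,0.15,-1],[0.12,-0.31,0.01,0,0,0.15,-1],[0.135,-0.36,0.01,0,0,0.15,-1],[0.1515,-0.411,0.013,0,0,0.15,-1]]'
python3 -m crank '[[0,0,0,0,0,0,-1],[0,0,0,0,0,0,-1],[0,0,0,0,0,0,-1]]'
python3 - <<'E'
from h import *
c=cam('wrist','w6.png');cam('scene','c6.png'); P=tool();print(P[0])
i=[cv2.imread('pics/'+n) for n in('w6.png','c6.png')]
cv2.imwrite('pics/m6.png',np.vstack([i[0],cv2.resize(i[1][110:200,220:380],(560,170))]))
for k,n in enumerate(['black']):
    m=(c['frame'].max(2)<50).astype(np.uint8); m[300:]=0
    for q in cv2.findContours(m,0,2)[0]:
        if cv2.contourArea(q)>300: print(cv2.minAreaRect(q))
E
```

```text
time: 14.6
position: [0.4901, -0.3314, 0.2192]
tool_rot: [0.001, 0.02, 1.0, -0.0]
contact_force: [0.8, 0.1, -0.1]
width: 0.995
grasp_force: 0.0
time: 14.98
position: [0.491, -0.3282, 0.2189]
tool_rot: [0.0, 0.019, 1.0, 0.0]
contact_force: [-0.9, -0.2, 0.7]
width: 0.999
grasp_force: 0.0
[ 0.49095202 -0.32837086  0.2189552 ]
((503.0689697265625, 280.32757568359375), (90.61933135986328, 42.15285110473633), 21.801410675048828)
((276.5, 178.0), (82.0, 17.0), 90.0)
```

View pics/m6.png

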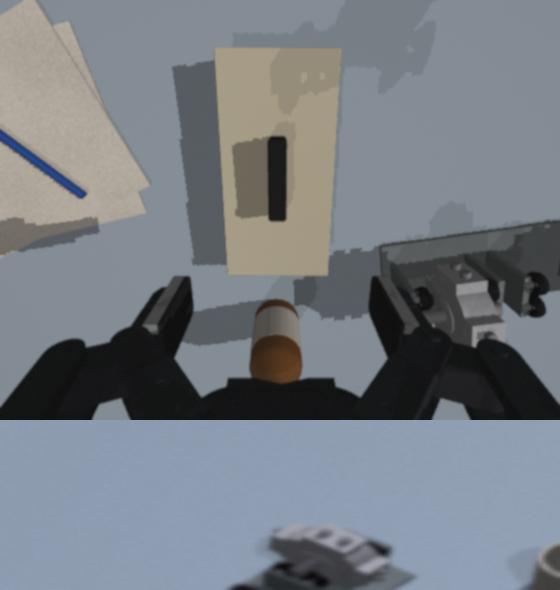

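The lid plate's corners are at (215,48), (341,48), (328,275) and (229,275). The grip block is at (277,178), spanning rows 137 to 220.

Run:
```python
from h import *
c=cam('wrist')
l=[ray(c,*p,.045) for p in((215,48),(341,48),(328,275),(229,275))];print(np.round(l,4),np.mean(l,0)); L=(l[2]+l[3]-l[0]-l[1])/2;W=(l[1]+l[2]-l[0]-l[3])/2
y=np.arctan2(L[1],L[0]);print(np.linalg.norm(L),np.linalg.norm(W),y)
print(ray(c,277,137,.077),ray(c,277,220,.077))
m=np.mean(l,0);print(rel([m[0],m[1],.052],y+np.pi/2))
```

```text
[[ 0.3547 -0.3827  0.045 ]
 [ 0.359  -0.2683  0.045 ]
 [ 0.5932 -0.2772  0.045 ]
 [ 0.5889 -0.3915  0.045 ]] [ 0.47397583 -0.32991155  0.045     ]
0.23433554682763968 0.11442553049271412 -0.03760786992615966
[ 0.43267637 -0.3291725   0.077     ] [ 0.51147912 -0.33241525  0.077     ]
[array([ 0.0169, -0.002 ,  0.167 ]), array([ 0.0004,  0.0003, -0.0003])]
```

```bash
python3 -m crank '[[0.008,-0.001,0.04,0,0,0,-1],[0.017,-0.002,0.09,0,0,0,-1],[0.017,-0.002,0.13,0,0,0,-0.5],[0.017,-0.002,0.155,0,0,0,-0.3],[0.017,-0.002,0.166,0,0,0,-0.3],[0.017,-0.002,0.166,0,0,0,-0.3],[0.017,-0.002,0.166,0,0,0,1],[0.017,-0.002,0.166,0,0,0,1]]' 60
python3 -m crank '[[0,0,0,0,0,0,1],[0,0,0,0,0,0,1],[0,0,0,0,0,0,1]]'
python3 -c "
from h import *
print(tool()[0], rel([.42,-.1,.15],1.5332))"
```

```text
time: 16.12
position: [0.4739, -0.3314, 0.054]
tool_rot: [0.001, 0.02, 1.0, -0.0]
contact_force: [0.3, -0.0, -0.0]
width: 0.231
grasp_force: 0.0
time: 16.5
position: [0.474, -0.3315, 0.0542]
tool_rot: [0.001, 0.02, 1.0, -0.0]
contact_force: [-0.7, 0.9, 6.1]
width: 0.201
grasp_force: 59.8
[ 0.47396543 -0.33153113  0.05418154] [array([ 0.063 ,  0.2291, -0.0961]), array([-0.0007,  0.0021, -0.0023])]
```

```bash
python3 -m crank '[[0,0,-0.02,0,0,0,1],[0,0,-0.06,0,0,0,1],[0.01,0.02,-0.09,0,0,0,1],[0.02,0.06,-0.096,0,0,0,1],[0.03,0.1,-0.096,0,0,0,1],[0.04,0.15,-0.096,0,0,0,1],[0.05,0.2,-0.096,0,0,0,1],[0.06,0.228,-0.096,0,0,0,1]]'
python3 -m crank '[[0,0,0.03,0,0,0,1],[0,0,0.07,0,0,0,1],[0,0,0.1,0,0,0,1],[0,0,0.122,0,0,0,1],[0,0,0.131,0,0,0,1],[0,0,0.131,0,0,0,1],[0,0,0.131,0,0,0,1]]'
```

```text
time: 17.5
position: [0.4219, -0.0984, 0.1497]
tool_rot: [0.0, 0.019, 1.0, 0.0]
contact_force: [0.6, 0.3, -1.9]
width: 0.198
grasp_force: 58.9
time: 18.38
position: [0.423, -0.101, 0.0187]
tool_rot: [0.001, 0.02, 1.0, -0.0]
contact_force: [0.4, 0.6, -2.2]
width: 0.195
grasp_force: 59.6
```

Release the lid, rise, and look at the open case.

```bash
python3 -m crank '[[0,0,0.001,0,0,0,1],[0,0,0.001,0,0,0,0.3],[0,0,0.001,0,0,0,-0.3],[0,0,0,0,0,0,-0.3],[0,0,-0.04,0,0,0,-0.3],[0,0,-0.09,0,0,0,-0.3],[0,0,-0.15,0,0,0,-0.5],[0,0,-0.2,0,0,0,-1]]'
python3 -m crank '[[-0.01,-0.03,0,0,0,0,-1],[-0.02,-0.08,0,0,0,0,-1],[-0.03,-0.13,0,0,0,0,-1],[-0.05,-0.18,0,0,0,0,-1],[-0.065,-0.225,0,0,0,0,-1],[-0.065,-0.23,0,0,0,0,-1],[-0.065,-0.23,0,0,0,0,-1]]'
python3 - <<'E'
from h import *
c=cam('wrist','w7.png');P,_=tool();print(P)
cam('scene','c7.png')
i=[cv2.imread('pics/'+n) for n in('w7.png','c7.png')]
cv2.imwrite('pics/m7.png',np.hstack([i[0][:330,100:500],cv2.resize(i[1][120:285,210:370],(320,330))]))
E
```

```text
time: 19.38
position: [0.4223, -0.101, 0.2201]
tool_rot: [0.001, 0.02, 1.0, 0.0]
contact_force: [1.7, 0.2, 0.1]
width: 0.931
grasp_force: 0.0
time: 20.25
position: [0.4775, -0.3328, 0.2173]
tool_rot: [-0.001, 0.02, 1.0, 0.0]
contact_force: [-0.2, 1.1, 0.1]
width: 0.999
grasp_force: 0.0
[ 0.47774316 -0.33200295  0.21750202]
```

View pics/m7.png

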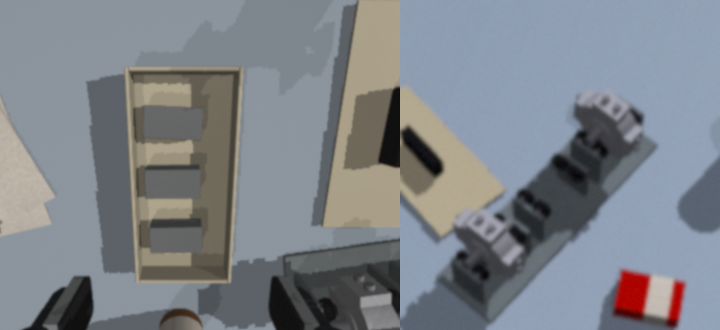

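Run:
```python
from h import *
c=cam('wrist'); f=c['frame'].astype(int)
print(r.observe()['joints'].round(2))
for p in((270,122),(270,184),(275,238),(270,168)): print(p,f[p[1],p[0]])
sat=f.max(2)-f.min(2)
m=((sat<14)&(f.max(2)>75)&(f.max(2)<125)).astype(np.uint8); m[:,:225]=0;m[:,345:]=0;m[290:]=0
for q in cv2.findContours(cv2.morphologyEx(m,cv2.MORPH_OPEN,np.ones((5,5))),0,2)[0]:
    if cv2.contourArea(q)>600:
        R_=cv2.minAreaRect(q);b=cv2.boxPoints(R_);w=np.array([ray(c,*p,.034) for p in b]);e0=w[1]-w[0];e1=w[2]-w[1]
        print(np.round(R_[0],1),np.round(R_[1],1),'c',w.mean(0).round(4),np.linalg.norm(e0).round(4),np.linalg.norm(e1).round(4),np.arctan2(*e0[1::-1]).round(3))
k=[ray(c,*p,.041) for p in((226,68),(343,68),(331,282),(236,282))];print(np.round(k,4),np.mean(k,0))
```

```text
[ 0.09  0.4   0.59  1.82 -0.26  1.    2.32]
(270, 122) [100 102 103]
(270, 184) [100 101 102]
(275, 238) [101 102 102]
(270, 168) [68 69 68]
[274.5 239.5] [25. 53.] c [ 0.5376 -0.3405  0.034 ] 0.0597 0.0311 1.532
[270.5 183. ] [28. 57.] c [ 0.4715 -0.3418  0.034 ] 0.0602 0.0308 1.532
[271.2 121.9] [61.2 33.2] c [ 0.4087 -0.338   0.034 ] 0.0321 0.0606 3.033
[[ 0.3582 -0.3777  0.041 ]
 [ 0.3624 -0.2685  0.041 ]
 [ 0.5913 -0.2763  0.041 ]
 [ 0.5869 -0.3878  0.041 ]] [ 0.47470386 -0.32756589  0.041     ]
```

```bash
python3 -m crank '[[0,0,0,0,0,-0.18,-1],[0,0,0,0,0,-0.36,-1],[0,0,0,0,0,-0.54,-1],[0,0,0,0,0,-0.72,-1],[0,0,0,0,0,-0.9,-0.5],[0,0,0,0,0,-1.08,-0.1],[0,0,0,0,0,-1.26,-0.1],[0,0,0,0,0,-1.44,-0.1]]'
python3 -c "
from h import *
print(rel([.5376,-.3405,.009],3.103),r.observe()['joints'].round(2))"
```

```text
time: 21.4
position: [0.4758, -0.3281, 0.2103]
tool_rot: [-0.011, -0.543, 0.839, 0.013]
contact_force: [1.1, 0.6, -2.3]
width: 0.55
grasp_force: 0.0
[array([-0.015 , -0.068 ,  0.1991]), array([ 0.0336,  0.0016, -0.3837])] [ 1.14  0.52 -0.8   1.74  0.42  1.09  2.91]
```

```bash
python3 -m crank '[[0,0,0,0,0,0.18,-0.1],[0,0,0,0,0,0.36,-0.1],[0,0,0,0,0,0.54,-0.1],[0,0,0,0,0,0.72,-0.1],[0,0,0,0,0,0.9,-0.1],[0,0,0,0,0,1.08,-0.1],[0,0,0,0,0,1.26,-0.1],[0,0,0,0,0,1.44,-0.1]]'
python3 -m crank '[[0,0,0,0,0,0.18,-0.1],[0,0,0,0,0,0.36,-0.1],[0,0,0,0,0,0.54,-0.1],[0,0,0,0,0,0.72,-0.1],[0,0,0,0,0,0.9,-0.1],[0,0,0,0,0,1.08,-0.1],[0,0,0,0,0,1.26,-0.1],[0,0,0,0,0,1.44,-0.1]]'
python3 -c "
from h import *
print(rel([.5376,-.3405,.009],3.103),r.observe()['joints'].round(2))"
```

```text
time: 22.4
position: [0.476, -0.3283, 0.2099]
tool_rot: [-0.017, 0.15, 0.989, 0.003]
contact_force: [-0.3, 0.2, -0.1]
width: 0.553
grasp_force: 0.0
time: 23.4
position: [0.476, -0.3282, 0.2099]
tool_rot: [-0.014, 0.765, 0.644, -0.009]
contact_force: [0.7, 0.1, 0.6]
width: 0.548
grasp_force: 0.0
[array([-0.0026,  0.0695,  0.1987]), array([-0.0333, -0.007 , -0.1323])] [ 0.68  0.4  -0.18  1.77  0.09  1.01  0.3 ]
```

```bash
python3 -m crank '[[0,0.03,0.02,-0.03,-0.007,-0.07,-0.1],[-0.002,0.07,0.06,-0.033,-0.007,-0.132,-0.1],[-0.0026,0.0695,0.1,-0.033,-0.007,-0.132,-0.1],[-0.0026,0.0695,0.11,-0.033,-0.007,-0.132,-0.1],[-0.0026,0.0695,0.11,-0.033,-0.007,-0.132,-0.1]]'
python3 - <<'E'
from h import *
print(rel([.5376,-.3405,.009],3.103))
c=cam('wrist','w8.png')
E
```

```text
time: 24.02
position: [0.5402, -0.3419, 0.0976]
tool_rot: [-0.0, 0.719, 0.695, -0.0]
contact_force: [1.2, -0.1, 0.4]
width: 0.547
grasp_force: 0.0
[array([ 0.0013, -0.0026,  0.0886]), array([-0.0008, -0.0006,  0.0043])]
```

View pics/w8.png

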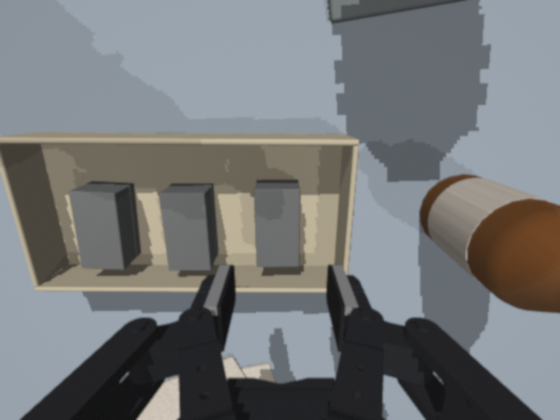

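The weight's top face spans (256..300, 187..266), centred between the fingers.

Run:
```python
from h import *
c=cam('wrist')
k=[ray(c,*p,.034) for p in((256,187),(300,187),(300,266),(256,266))];print(np.round(k,4),np.mean(k,0))
print(rel([*np.mean(k,0)[:2],.009],3.103))
```

```text
[[ 0.5253 -0.3098  0.034 ]
 [ 0.5554 -0.3108  0.034 ]
 [ 0.5546 -0.3717  0.034 ]
 [ 0.5216 -0.3705  0.034 ]] [ 0.53922627 -0.34068366  0.034     ]
[array([ 0.0022, -0.0023,  0.0903]), array([0.0022, 0.0011, 0.0037])]
```

```bash
python3 -m crank '[[0.001,-0.0015,0.03,0,0,0,-0.1],[0.001,-0.0015,0.06,0,0,0,-0.1],[0.001,-0.0015,0.08,0,0,0,-0.1],[0.001,-0.0015,0.088,0,0,0,-0.1],[0.001,-0.0015,0.088,0,0,0,-0.1],[0.001,-0.0015,0.088,0,0,0,1],[0.001,-0.0015,0.088,0,0,0,1],[0.001,-0.0015,0.088,0,0,0,1]]' 50
python3 -m crank '[[0,0,0,0,0,0,1],[0,0,0,0,0,0,1]]'
python3 -m crank '[[0,0,-0.02,0,0,0,1],[0,0,-0.06,0,0,0,1],[0,0,-0.11,0,0,0,1],[0,0,-0.17,0,0,0,1],[0,0,-0.22,0,0,0,1],[0,0,-0.22,0,0,0,1]]'
python3 -c "
from h import *
print(rel([.57,-.15,.23],1.685),r.observe()['joints'].round(2))"
```

```text
time: 25.12
position: [0.5397, -0.3419, 0.0105]
tool_rot: [0.001, 0.719, 0.695, 0.0]
contact_force: [0.4, 0.5, 6.4]
width: 0.364
grasp_force: 50.3
time: 25.38
position: [0.5397, -0.3419, 0.0105]
tool_rot: [0.001, 0.719, 0.695, 0.0]
contact_force: [0.1, -1.2, 5.8]
width: 0.36
grasp_force: 50.3
time: 26.12
position: [0.5412, -0.3427, 0.2356]
tool_rot: [0.005, 0.719, 0.695, 0.001]
contact_force: [0.0, -0.0, -0.7]
width: 0.366
grasp_force: 49.7
[array([0.1936, 0.022 , 0.0049]), array([ 0.0102, -0.0023,  1.4216])] [ 0.67  0.46 -0.21  1.62  0.11  1.07  0.39]
```

```bash
python3 -m crank '[[0.02,0,0,0,0,0.18,1],[0.05,0.003,0,0,0,0.36,1],[0.08,0.005,0,0,0,0.54,1],[0.11,0.01,0,0,0,0.72,1],[0.14,0.015,0,0.01,0,0.9,1],[0.16,0.022,0,0.01,0,1.08,1],[0.18,0.022,0,0.01,0,1.26,1],[0.194,0.022,0.005,0.01,0,1.42,1]]'
python3 -m crank '[[0,0,0,0,0,0,1],[0,0,0,0,0,0,1]]'
python3 - <<'E'
from h import *
print(rel([.57,-.15,.23],1.685),tool()[0])
c=cam('wrist','w9.png');cam('side','s9.png')
i=[cv2.imread('pics/'+n) for n in('w9.png','s9.png')]
cv2.imwrite('pics/m9.png',np.hstack([i[0],i[1][130:340,200:440].repeat(2,0)[:420].repeat(1,1)]))
E
```

```text
time: 27.12
position: [0.5672, -0.147, 0.224]
tool_rot: [-0.004, 0.998, 0.056, -0.004]
contact_force: [-0.0, 0.4, -1.1]
width: 0.366
grasp_force: 49.6
time: 27.38
position: [0.5673, -0.1491, 0.2242]
tool_rot: [-0.003, 0.998, 0.059, -0.004]
contact_force: [0.3, -0.2, -0.6]
width: 0.364
grasp_force: 49.6
[array([ 0.0026,  0.0012, -0.0059]), array([-0.0072,  0.007 ,  0.0036])] [ 0.56726624 -0.14912005  0.22417391]
```

View pics/m9.png

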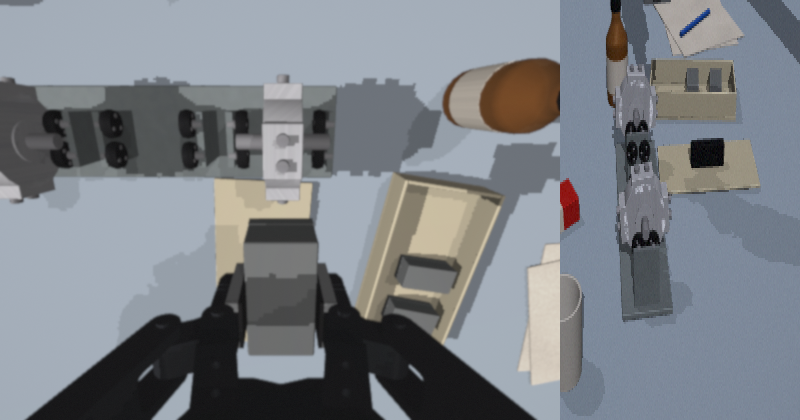

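Rotor A on station 0 shows its top pad with studs near (283,141) and (285,166). The weight is held squarely. I'll zoom in for exact positions.

Run:
```python
import cv2
i=cv2.imread('pics/w9.png')[60:370,220:350]
cv2.imwrite('pics/z9.png',cv2.resize(i[:150],None,fx=4,fy=4,interpolation=cv2.INTER_CUBIC))
```

```text
(no output)
```

View pics/z9.png

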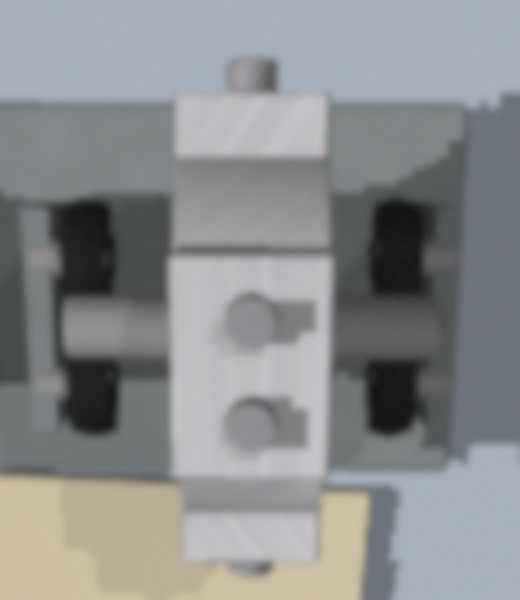

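Run:
```python
from h import *
c=cam('wrist');P,Q=tool()
z=lambda u,v:(u/4+220-.4,v/4+60-.4)
pad=np.array([ray(c,*z(*p),.133) for p in((168,255),(333,253),(327,476),(173,478))]);print('pad',pad.round(4).tolist(),pad.mean(0),np.linalg.norm(pad[1]-pad[0]),np.linalg.norm(pad[2]-pad[1]))
st=[ray(c,*z(*p),.139) for p in((250,318),(252,422))];print('studs',np.round(st,4).tolist(),np.mean(st,0),np.linalg.norm(st[0]-st[1]))
ax=[ray(c,*z(*p),.085) for p in((62,328),(438,328))];d=ax[0]-ax[1];print('axle',np.mean(ax,0),np.linalg.norm(d),np.arctan2(d[1],d[0]))
w=np.array([ray(c,*p,P[2]+.0235) for p in((246,243),(317,243),(312,355),(250,355))]);print('w',w.mean(0),np.linalg.norm(w[1]-w[0]),np.linalg.norm(w[2]-w[1]));print('w-tcp in tool',Q.inv().apply(w.mean(0)-P))
print(P,r.observe()['tool_rot'])
t=np.mean(st,0);print(rel([t[0],t[1],.16],np.arctan2(d[1],d[0])))
```

```text
pad [[0.6373, -0.1267, 0.133], [0.6411, -0.1562, 0.133], [0.6003, -0.1608, 0.133], [0.5965, -0.1316, 0.133]] [ 0.61878097 -0.14386162  0.133     ] 0.02974186137325748 0.0409855132649824
studs [[0.6286, -0.1427, 0.139], [0.6101, -0.1452, 0.139]] [ 0.61932807 -0.14395674  0.139     ] 0.018675734020928342
axle [ 0.62070788 -0.14347597  0.085     ] 0.0833066375902252 1.687591934358814
w [ 0.56847559 -0.14956897  0.24784246] 0.029672343234206942 0.05916222544621406
w-tcp in tool [ 0.00083135  0.00010878 -0.02350717]
[ 0.56746931 -0.14940324  0.22434246] [-0.00346751  0.99831882  0.05775897 -0.00337782]
[array([0.0525, 0.001 , 0.064 ]), array([-0.0073,  0.0063, -0.0012])]
```

```bash
python3 -m crank '[[0.02,0.001,0,-0.007,0.0065,0,1],[0.045,0.001,0.01,-0.007,0.0065,-0.001,1],[0.0515,0.001,0.035,-0.007,0.0065,-0.001,1],[0.0515,0.001,0.055,-0.007,0.0065,-0.001,1],[0.0515,0.001,0.06,-0.007,0.0065,-0.001,1],[0.0515,0.001,0.06,-0.007,0.0065,-0.001,1],[0.0515,0.001,0.06,-0.007,0.0065,-0.001,1]]'
python3 - <<'E'
from h import *
print(tool()[0],rel([.6185,-.1439,.1395],1.687))
c=cam('wrist','w10.png');s=cam('side','s10.png')
i=[cv2.imread('pics/'+n) for n in('w10.png','s10.png')]
print(proj(s,[.62,-.144,.139]))
cv2.imwrite('pics/m10.png',np.hstack([i[0][:,180:400],cv2.resize(i[1][115:220,225:325],(400,420),interpolation=cv2.INTER_CUBIC)]))
E
```

```text
time: 28.4
position: [0.6191, -0.1434, 0.1651]
tool_rot: [-0.0, 0.998, 0.058, 0.001]
contact_force: [0.7, 0.2, -0.2]
width: 0.363
grasp_force: 49.6
[ 0.61907226 -0.14340541  0.1650889 ] [array([-0.0007,  0.0004,  0.0256]), array([ 0.    , -0.002 ,  0.0004])]
[274.49946472 161.48236116]
```

View pics/m10.png

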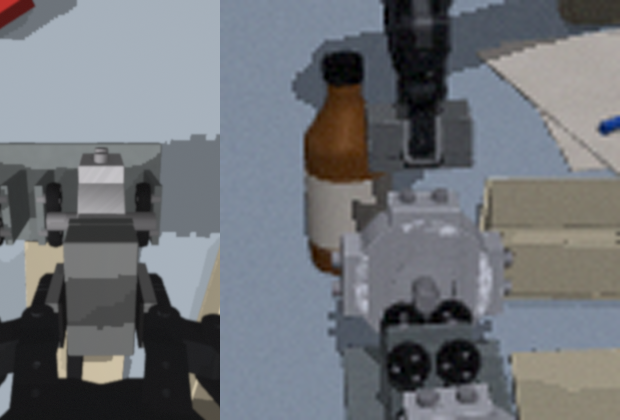

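The weight sits over the studs in both views. I miscounted: that was my 15th picture and the limit was 14, so I'll view no more and work from numbers only. Now I'll lower it in steps, watching the force.

```bash
python3 -m crank '[[-0.0005,0.0003,0.01,0,0,0,1],[-0.0005,0.0003,0.016,0,0,0,1],[-0.0005,0.0003,0.018,0,0,0,1],[-0.0005,0.0003,0.02,0,0,0,1],[-0.0005,0.0003,0.0215,0,0,0,1],[-0.0005,0.0003,0.0215,0,0,0,1]]'
python3 -m crank '[[0,0,0.001,0,0,0,1],[0,0,0.002,0,0,0,1],[0,0,0.003,0,0,0,1],[0,0,0.004,0,0,0,1],[0,0,0.004,0,0,0,1]]'
```

```text
time: 29.25
position: [0.618, -0.1434, 0.1424]
tool_rot: [-0.0, 0.998, 0.058, 0.0]
contact_force: [0.2, -1.1, -0.8]
width: 0.37
grasp_force: 49.6
time: 29.88
position: [0.6192, -0.1433, 0.1393]
tool_rot: [-0.0, 0.998, 0.058, 0.001]
contact_force: [2.0, 1.5, 4.5]
width: 0.366
grasp_force: 50.1
```

```bash
python3 -m crank '[[0,0,0.001,0,0,0,1],[0,0,0.0015,0,0,0,1],[0,0,0.0015,0,0,0,1]]'; python3 -m crank '[[0,0,-0.0015,0,0,0,1],[0,0,-0.0015,0,0,0,0.1],[0,0,-0.0015,0,0,0,-0.1],[0,0,-0.0015,0,0,0,-0.2],[0,0,-0.02,0,0,0,-0.2],[0,0,-0.06,0,0,0,-0.2],[-0.03,0,-0.09,0,0,0,-0.2],[-0.07,0,-0.09,0,0,0,-0.2]]'
python3 - <<'E'
from h import *
c=cam('wrist','w11.png');P,Q=tool();f=c['frame'].astype(int)
print(P, 'weight top expect px',proj(c,[.6193,-.1439,.163]))
sat=f.max(2)-f.min(2);u,v=proj(c,[.6193,-.1439,.163]).astype(int);print(f[v,u])
m=((abs(f-f[v,u]).max(2)<12)).astype(np.uint8)
n,lab,s,ce=cv2.connectedComponentsWithStats(cv2.morphologyEx(m,cv2.MORPH_OPEN,np.ones((3,3))));print(s[lab[v,u]],ce[lab[v,u]])
q=max(cv2.findContours((lab==lab[v,u]).astype(np.uint8),0,2)[0],key=cv2.contourArea);b=cv2.boxPoints(cv2.minAreaRect(q))
w=np.array([ray(c,*p,.163) for p in b]);print(b.round(1).tolist(),w.mean(0),np.linalg.norm(w[1]-w[0]),np.linalg.norm(w[2]-w[1]))
s=cam('scene')['frame'].astype(int)
E
```

```text
time: 30.25
position: [0.62, -0.1432, 0.1389]
tool_rot: [-0.0, 0.998, 0.058, 0.002]
contact_force: [2.0, 0.8, 8.4]
width: 0.363
grasp_force: 50.7
time: 31.25
position: [0.5501, -0.1519, 0.2309]
tool_rot: [0.001, 0.998, 0.059, 0.003]
contact_force: [0.9, 0.0, -0.7]
width: 0.595
grasp_force: 0.0
[ 0.543391   -0.15318154  0.22919041] weight top expect px [280.89441261 130.63846201]
[116 118 117]
[ 174   81  132   96 5766] [267.29934096 133.00901838]
[[173.60000610351562, 173.0], [176.89999389648438, 76.80000305175781], [305.20001220703125, 81.0999984741211], [301.8999938964844, 177.3000030517578]] [ 0.61692441 -0.11683704  0.163     ] 0.06117334082558645 0.0799848809880471
```

Run:
```python
from h import *
c=cam('wrist');f=c['frame'].astype(int)
for v in(100,130,160): print(v,[int(x) for x in f[v,250:316,0]][::2])
print('B',[ray(c,*p,.163).round(4).tolist() for p in((303,130),)])
print(rel([.4725,-.342,.11],3.103), rel([.4725,-.342,.11]))
```

```text
100 [70, 74, 107, 116, 116, 118, 117, 117, 116, 117, 116, 117, 117, 117, 117, 117, 117, 117, 117, 117, 116, 116, 117, 118, 116, 116, 110, 80, 84, 75, 35, 24, 23]
130 [69, 69, 88, 115, 115, 116, 117, 117, 117, 117, 117, 116, 116, 116, 116, 116, 116, 116, 116, 116, 116, 116, 116, 116, 116, 116, 100, 70, 69, 56, 40, 24, 23]
160 [115, 119, 117, 115, 116, 116, 115, 115, 115, 115, 115, 115, 115, 115, 115, 115, 115, 115, 115, 115, 115, 115, 116, 115, 115, 114, 115, 151, 153, 153, 153, 154, 153]
B [[0.6164, -0.1593, 0.163]]
[array([-0.0965,  0.1798,  0.1186]), array([ 1.4000e-03, -1.2000e-03, -1.4171e+00])] [array([-0.0965,  0.1798,  0.1186])]
```

```bash
python3 -m crank '[[-0.015,0.02,0,0,0,-0.18,-0.1],[-0.03,0.045,0,0,0,-0.36,-0.1],[-0.045,0.07,0,0,0,-0.54,-0.1],[-0.06,0.1,0,0,0,-0.72,-0.1],[-0.075,0.13,0.02,0,0,-0.9,-0.1],[-0.09,0.16,0.05,0,0,-1.08,-0.1],[-0.0965,0.18,0.08,0,0,-1.26,-0.1],[-0.0965,0.18,0.11,0,0,-1.417,-0.1]]'
python3 -m crank '[[0,0,0.008,0,0,0,-0.1],[0,0,0.008,0,0,0,-0.1],[0,0,0.008,0,0,0,-0.1]]'
python3 - <<'E'
from h import *
P,Q=tool();c=cam('wrist');f=c['frame'].astype(int)
u,v=proj(c,[.4725,-.342,.034]).astype(int);print(P,u,v,f[v,u])
m=(abs(f-f[v,u]).max(2)<10).astype(np.uint8);n,lab,s,ce=cv2.connectedComponentsWithStats(cv2.morphologyEx(m,cv2.MORPH_OPEN,np.ones((3,3))))
q=max(cv2.findContours((lab==lab[v,u]).astype(np.uint8),0,2)[0],key=cv2.contourArea);R_=cv2.minAreaRect(q);b=cv2.boxPoints(R_)
w=np.array([ray(c,*p,.034) for p in b]);print(R_,w.mean(0),np.linalg.norm(w[1]-w[0]),np.linalg.norm(w[2]-w[1]))
print(rel([.4725,-.342,.009],3.103),rel([*w.mean(0)[:2],.009]))
E
```

```text
time: 32.4
position: [0.4739, -0.3443, 0.1162]
tool_rot: [0.001, 0.719, 0.695, 0.0]
contact_force: [0.3, 0.7, -0.3]
width: 0.548
grasp_force: 0.0
time: 32.78
position: [0.4749, -0.3417, 0.1103]
tool_rot: [0.001, 0.72, 0.694, 0.0]
contact_force: [-0.4, -0.5, 0.2]
width: 0.549
grasp_force: 0.0
[ 0.47491693 -0.34168613  0.11025193] 277 225 [101 103 103]
((276.5, 222.5), (73.0, 41.0), 90.0) [ 0.47205681 -0.34100299  0.034     ] 0.029595557089510605 0.05882007746151318
[array([-0.0003, -0.0025,  0.1013]), array([0.0022, 0.0008, 0.0013])] [array([ 0.0007, -0.003 ,  0.1013])]
```

```bash
python3 -m crank '[[0.0005,-0.0025,0.03,0,0,0,-0.1],[0.0005,-0.0025,0.06,0,0,0,-0.1],[0.0005,-0.0025,0.09,0,0,0,-0.1],[0.0005,-0.0025,0.1,0,0,0,-0.1],[0.0005,-0.0025,0.1,0,0,0,-0.1],[0.0005,-0.0025,0.1,0,0,0,1],[0.0005,-0.0025,0.1,0,0,0,1],[0.0005,-0.0025,0.1,0,0,0,1]]' 50
python3 -m crank '[[0,0,0,0,0,0,1],[0,0,0,0,0,0,1]]'
python3 -m crank '[[0,0,-0.02,0,0,0,1],[0,0,-0.06,0,0,0,1],[0,0,-0.11,0,0,0,1],[0,0,-0.17,0,0,0,1],[0,0,-0.22,0,0,0,1],[0,0,-0.22,0,0,0,1]]'
python3 -c "
from h import *
print(rel([.535,.09,.23],1.685),r.observe()['joints'].round(2))"
```

```text
time: 33.83
position: [0.4723, -0.3416, 0.0104]
tool_rot: [0.001, 0.72, 0.694, 0.001]
contact_force: [0.0, -0.1, 7.5]
width: 0.368
grasp_force: 50.5
time: 34.08
position: [0.4722, -0.3416, 0.0104]
tool_rot: [0.001, 0.72, 0.694, 0.001]
contact_force: [-0.2, 1.4, 6.9]
width: 0.364
grasp_force: 50.5
time: 34.83
position: [0.4732, -0.3424, 0.2349]
tool_rot: [0.005, 0.72, 0.694, 0.001]
contact_force: [0.0, -0.4, -0.7]
width: 0.367
grasp_force: 49.7
[array([0.4344, 0.0456, 0.0031]), array([ 0.0107, -0.0019,  1.4194])] [ 0.72  0.36 -0.19  1.76  0.08  1.02  0.46]
```

```bash
python3 -m crank '[[0.03,0.003,0,0,0,0.18,1],[0.08,0.007,0,0,0,0.36,1],[0.13,0.012,0,0,0,0.54,1],[0.185,0.018,0,0,0,0.72,1],[0.24,0.025,0,0.01,0,0.9,1],[0.295,0.032,0,0.01,0,1.08,1],[0.35,0.038,0,0.01,0,1.26,1],[0.4,0.043,0.003,0.01,0,1.42,1]]'
python3 - <<'E'
from h import *
print(rel([.535,.09,.23],1.685),tool()[0])
E
```

```text
time: 35.83
position: [0.5281, 0.0555, 0.2262]
tool_rot: [-0.004, 0.998, 0.06, -0.003]
contact_force: [0.2, -0.2, -0.3]
width: 0.365
grasp_force: 49.7
[array([ 0.0109, -0.0335, -0.0036]), array([-0.0074,  0.0063,  0.0056])] [0.52811327 0.05547883 0.22617834]
```

```bash
python3 -m crank '[[0.005,-0.017,-0.002,-0.0074,0.0063,0.005,1],[0.011,-0.034,-0.004,-0.0074,0.0063,0.005,1],[0.011,-0.034,-0.004,-0.0074,0.0063,0.005,1],[0.011,-0.034,-0.004,-0.0074,0.0063,0.005,1]]'
python3 - <<'E'
from h import *
c=cam('wrist','w12.png');f=c['frame'].astype(int)
print(tool()[0])
u,v=proj(c,[.592,.0957,.133]).astype(int);print(u,v)
g=f.mean(2).astype(int)
for y in range(v-36,v+46,3): print(y,' '.join('%3d'%x for x in g[y,u-34:u+36:3]))
a=cv2.imread('pics/w9.png').mean(2).astype(int);print('ref A')
for y in range(105,190,5): print(y,' '.join('%3d'%x for x in a[y,250:318:4]))
E
```

```text
time: 36.33
position: [0.5352, 0.0875, 0.2302]
tool_rot: [0.0, 0.998, 0.059, -0.0]
contact_force: [0.2, 0.1, -0.5]
width: 0.36
grasp_force: 49.7
[0.5352422  0.0872788  0.23023672]
278 143
107  69 111 111  92  76 112 138 140 140 139 135 129 129 128 126 127 130 134  94  82  82  85  61  32
110  24  73  70  71  73 142 156 156 154 153 150 145 146 146 143 146 146 149 110  82  82  81  46  20
113  24  66  71  72  74 166 180 181 179 178 181 178 180 180 177 181 181 183 129  82  83  82  40  18
116  44  68  71  71  74 164 179 181 179 178 181 177 179 179 175 178 180 183 128  83  83  82  45  23
119  32  61  71  71  73 164 179 181 179 178 171 142 138 124 125 127 144 182 126  82  82  79  36  22
122  24  61  70  70  72 164 180 180 179 169 137 135 135 124 118 121 146 181 124  81  81  71  23  21
125  24  61  70  70  72 162 180 180 178 160 134 133 132 127 116 121 127 146 123  82  74  68  25  22
128  39  66  69  69  71 161 178 180 175 158 136 133 132 121 118 122 172 179 122  73  68  68  43  31
131  99  91  87  86  86 162 179 180 179 172 148 139 139 133 135 139 179 182 121  67  68  68  67  67
134 125 116 
[... 2417 characters left out ...]
 190 190 174 143 140 138 119 126 148 151  92  92  92
145 133 130 130 151 190 190 174 157 146 148 142 169 192 152  96  97  96
150  76  79  82 134 191 190 188 190 186 193 186 190 193 144  76  73  46
155  90 106 107 141 191 190 189 191 188 194 187 190 194 144 114  94  28
160 102 117 119 148 191 191 189 166 113 114 131 187 194 141 116 103  24
165 104 117 118 148 191 192 184 143 142 139 120 128 193 138 118 109  22
170 115 116 116 141 191 191 184 153 145 140 129 131 194 132 117 118 125
175 115 116 116 136 192 192 189 188 184 196 188 192 196 126 116 124 127
180 137 129 119 120 148 150 149 153 155 154 153 159 163 156 164 163 164
185 167 168 168 169 146 141 141 142 144 145 146 148 147 185 186 185 115
```

Run:
```python
from h import *
c=cam('wrist');P,Q=tool()
pad=np.array([ray(c,*p,.133) for p in((258,111.5),(299,111.5),(298,166),(259,166))]);print('pad',pad.mean(0),np.linalg.norm(pad[1]-pad[0]),np.linalg.norm(pad[2]-pad[1]))
st=[ray(c,*p,.139) for p in((278.3,125),(278.5,152))];print('studs',np.mean(st,0),np.linalg.norm(st[0]-st[1]))
ax=[ray(c,*p,.085) for p in((278,137.5),)];print('axle x',ax)
# held weight edges along its middle row/col
g=c['frame'].astype(int).mean(2).astype(int)
print('cols@270',[(x,g[270,x]) for x in range(236,262,3)],[(x,g[270,x]) for x in range(300,328,3)]); print('col280 rows',[(y,g[y,280]) for y in range(205,375,6)])
t=(pad.mean(0)+np.mean(st,0))/2;print(t,rel([t[0],t[1],.165],1.685))
```

```text
pad [0.59516473 0.09611257 0.133     ] 0.030015758458592542 0.040110991886171364
studs [0.59635233 0.09629578 0.139     ] 0.01935149886134589
axle x [array([0.5920251 , 0.09643872, 0.085     ])]
cols@270 [(236, np.int64(64)), (239, np.int64(61)), (242, np.int64(58)), (245, np.int64(105)), (248, np.int64(111)), (251, np.int64(112)), (254, np.int64(111)), (257, np.int64(112)), (260, np.int64(112))] [(300, np.int64(112)), (303, np.int64(113)), (306, np.int64(113)), (309, np.int64(112)), (312, np.int64(113)), (315, np.int64(107)), (318, np.int64(63)), (321, np.int64(61)), (324, np.int64(61)), (327, np.int64(113))]
col280 rows [(205, np.int64(165)), (211, np.int64(165)), (217, np.int64(164)), (223, np.int64(46)), (229, np.int64(46)), (235, np.int64(45)), (241, np.int64(46)), (247, np.int64(111)), (253, np.int64(112)), (259, np.int64(112)), (265, np.int64(112)), (271, np.int64(113)), (277, np.int64(110)), (283, np.int64(76)), (289, np.int64(77)), (295, np.int64(76)), (301, np.int64(77)), (307, np.int64(67)), (313, np.int64(67)), (319, np.int64(67)), (325, np.int64(68)), (331, np.int64(102)), (337, np.int64(101)), (343, np.int64(102)), (349, np.int64(101)), (355, np.int64(102)), (361, np.int64(164)), (367, np.int64(164)), (373, np.int64(164))]
[0.59575853 0.09620418 0.136     ] [array([ 0.0611, -0.0016,  0.0653]), array([ 0.0003, -0.    ,  0.0042])]
```

```bash
python3 -m crank '[[0.02,-0.0015,0,0,0,0.004,1],[0.05,-0.0015,0.01,0,0,0.004,1],[0.0605,-0.0015,0.035,0,0,0.004,1],[0.0605,-0.0015,0.06,0,0,0.004,1],[0.0605,-0.0015,0.066,0,0,0.004,1],[0.0605,-0.0015,0.066,0,0,0.004,1],[0.0605,-0.0015,0.066,0,0,0.004,1]]'
python3 -c "
from h import *
print(tool()[0],rel([.5957,.0962,.1395],1.685))"
```

```text
time: 37.3
position: [0.5959, 0.0976, 0.1657]
tool_rot: [-0.0, 0.998, 0.058, 0.001]
contact_force: [0.4, 0.6, 0.0]
width: 0.365
grasp_force: 49.7
[0.59592007 0.0975925  0.16571633] [array([-0.0004,  0.0014,  0.0262]), array([-0.0002, -0.0025,  0.002 ])]
```

```bash
python3 -m crank '[[-0.0003,0.001,0.01,0,0,0,1],[-0.0003,0.001,0.016,0,0,0,1],[-0.0003,0.001,0.018,0,0,0,1],[-0.0003,0.001,0.02,0,0,0,1],[-0.0003,0.001,0.022,0,0,0,1],[-0.0003,0.001,0.022,0,0,0,1]]'
python3 -m crank '[[0,0,0.001,0,0,0,1],[0,0,0.002,0,0,0,1],[0,0,0.003,0,0,0,1],[0,0,0.004,0,0,0,1],[0,0,0.004,0,0,0,1]]'
```

```text
time: 38.05
position: [0.595, 0.0967, 0.1423]
tool_rot: [-0.0, 0.998, 0.058, 0.0]
contact_force: [-0.5, -0.2, -1.5]
width: 0.364
grasp_force: 49.7
time: 38.67
position: [0.595, 0.0967, 0.1398]
tool_rot: [0.0, 0.998, 0.058, 0.0]
contact_force: [-3.4, -0.3, 8.9]
width: 0.363
grasp_force: 51.0
```

```bash
python3 -m crank '[[-0.001,0,0.001,0,0,0,1],[-0.001,0,0.0015,0,0,0,1],[-0.001,0,0.0015,0,0,0,1]]'; python3 -m crank '[[0,0,-0.0015,0,0,0,1],[0,0,-0.0015,0,0,0,0.1],[0,0,-0.0015,0,0,0,-0.1],[0,0,-0.0015,0,0,0,-0.2],[0,0,-0.02,0,0,0,-0.2],[0,0,-0.06,0,0,0,-0.2],[-0.03,0,-0.09,0,0,0,-0.2],[-0.07,0,-0.09,0,0,0,-0.2]]'
python3 - <<'E'
from h import *
c=cam('wrist','w13.png');P,Q=tool();f=c['frame'].astype(int);g=f.mean(2).astype(int)
for z in(.163,.157): print(P,'expected top corners',[proj(c,[.595+a*.03*np.cos(.11)-b*.016*np.sin(.11),.0962+a*.03*np.sin(.11)+b*.016*np.cos(.11),.163]).round(1).tolist() for a in(-1,1) for b in(-1,1)])
u,v=proj(c,[.595,.0962,.163]).astype(int)
for y in range(v-70,v+70,5): print(y,' '.join('%3d'%x for x in g[y,u-42:u+44:4]))
# lid on table: beige mask in scene
s=cam('scene');h=cv2.cvtColor(s['frame'],cv2.COLOR_RGB2HSV);m=cv2.inRange(h,(12,40,80),(32,160,255));m[:180]=0;m[:, :110]=0;m[310:]=0;m[:,320:]=0
for q in cv2.findContours(cv2.morphologyEx(m,cv2.MORPH_OPEN,np.ones((3,3))),0,2)[0]:
    if cv2.contourArea(q)>300: a=cv2.minAreaRect(q);print(a,[ray(s,*p,.009).round(3)[:2].tolist() for p in cv2.boxPoints(a)])
E
```

```text
time: 39.05
position: [0.5941, 0.0966, 0.1392]
tool_rot: [0.0, 0.998, 0.058, 0.0]
contact_force: [-5.2, -0.4, 14.8]
width: 0.366
grasp_force: 51.6
time: 40.05
position: [0.5261, 0.089, 0.2307]
tool_rot: [-0.001, 0.998, 0.058, 0.004]
contact_force: [-0.1, -0.5, -0.5]
width: 0.599
grasp_force: 0.0
[0.51952507 0.08806542 0.22886886] expected top corners [[305.1, 176.5], [258.5, 176.2], [308.1, 82.1], [257.0, 81.7]]
[0.51952507 0.08806542 0.22886886] expected top corners [[305.1, 176.5], [258.5, 176.2], [308.1, 82.1], [257.0, 81.7]]
61 156 156 156 156 156 156 156 156 156 147 145 132 150 156 157 156 156 156 156 156 156 155
66 156 156 156 156 156 156 156 156 156 139 142 116 142 156 158 153 156 156 156 156 156 156
71 156 156 156 156 156 156 171 171 171 172 173 172 170 177 177 146 156 156 156 157 156 156
76 145 145 145 145 145 145 171 173 175 174 176 172 177 178 176 140 146 146 145 145 145 146
81 114 114 114 117 114 114 158 166 164 168 163 165 169 166 166 126 115 116 113 114 115 115
86 116 115 116 118 111 106 107 107 106 107 106 107 106 107 106 105 104 116 117 116 117 116
91 117 116 116 117 
[... 1640 characters left out ...]
41 142 141 142 142 140 141 150 149 148 151 153 160 166 163 155 156 157 157 157 156 157
186 141 141 142 141 141 142 144 144 143 140 137 135 153 157 158 156 157 156 157 157 157 157
191 141 141 141 141 141 141 141 141 147 148 141 122 154 157 157 157 157 157 157 156 157 157
196 141 141 141 141 141 141 141 148 156 156 157 156 157 156 157 157 157 156 157 157 157 157
((166.9730682373047, 258.96539306640625), (73.58515930175781, 44.37913131713867), 52.12501525878906) [[0.361, -0.379], [0.356, -0.259], [0.579, -0.275], [0.577, -0.387]]
((216.50277709960938, 210.552490234375), (75.51868438720703, 38.65129852294922), 41.987213134765625) [[0.338, -0.198], [0.31, -0.082], [0.55, -0.073], [0.569, -0.182]]
```

The second weight is seated: its top-face edges are at rows 83–174 and columns 257–303, as expected. The scene camera puts the lid at about (0.44, -0.13), so it has been knocked aside. I'll measure it from above.

```bash
python3 -m crank '[[-0.02,0.02,0,0,0,0,-0.2],[-0.04,0.06,0,0,0,0,-0.2],[-0.06,0.11,0,0,0,0,-0.2],[-0.075,0.16,0,0,0,0,-0.2],[-0.08,0.21,-0.02,0,0,0,-0.2],[-0.08,0.21,-0.03,0,0,0,-0.2],[-0.08,0.21,-0.03,0,0,0,-0.2]]'
python3 - <<'E'
from h import *
c=cam('wrist','w14.png');P,Q=tool();print(P,c['cam_to_world'][:3,3] if hasattr(c['cam_to_world'],'shape') else 0)
h=cv2.cvtColor(c['frame'],cv2.COLOR_RGB2HSV);m=cv2.inRange(h,(12,40,60),(32,170,255))
dk=(c['frame'].max(2)<50).astype(np.uint8)
for q in cv2.findContours(cv2.morphologyEx(m,cv2.MORPH_CLOSE,np.ones((5,5))),0,2)[0]:
    if cv2.contourArea(q)>1500:
        a=cv2.approxPolyDP(q,6,True)[:,0];print('beige',cv2.contourArea(q),a.tolist(),[ray(c,*p,.009).round(4)[:2].tolist() for p in a])
for q in cv2.findContours(dk,0,2)[0]:
    if cv2.contourArea(q)>300: a=cv2.minAreaRect(q);print('dark',np.round(a[0],1),np.round(a[1],1),a[2],[ray(c,*p,.041).round(4)[:2].tolist() for p in cv2.boxPoints(a)])
E
```

```text
time: 41.02
position: [0.4705, -0.1291, 0.258]
tool_rot: [0.0, 0.998, 0.058, 0.001]
contact_force: [0.1, 0.3, 0.5]
width: 0.603
grasp_force: 0.0
[ 0.47004513 -0.12839797  0.25728284] [ 0.55425982 -0.11891283  0.400853  ]
beige 15071.5 [[241, 96], [240, 270], [317, 274], [336, 103]] [[0.5605, -0.0717], [0.3296, -0.0877], [0.3359, -0.1973], [0.5659, -0.1842]]
beige 19144.0 [[421, 91], [370, 261], [378, 274], [457, 285], [528, 106]] [[0.5906, -0.2809], [0.365, -0.2681], [0.346, -0.2838], [0.3416, -0.4013], [0.5892, -0.4119]]
dark [281. 343.] [152. 522.] 90.0 [[0.3192, 0.1937], [0.3979, -0.48], [0.1378, -0.5851], [0.0425, 0.2352]]
dark [283.2 197.5] [12.8 63.6] 3.5763344764709473 [[0.4105, -0.129], [0.4899, -0.1248], [0.4907, -0.1397], [0.4113, -0.145]]
dark [273.2  54.8] [15.7 30.1] 6.340191841125488 [[0.5895, -0.0974], [0.6177, -0.098], [0.618, -0.114], [0.5897, -0.1139]]
dark [221.6  52.1] [30.3 13.8] 86.18592071533203 [[0.6127, -0.0436], [0.6152, -0.0575], [0.5873, -0.0614], [0.5847, -0.047]]
dark [219.7  18.4] [31.4 13.7] 85.91438293457031 [[0.6425, -0.0403], [0.6449, -0.0537], [0.6178, -0.0576], [0.6153, -0.0438]]
dark [134.1  38.4] [71.1 51.8] 81.38435363769531 [[0.6265, 0.0668], [0.6392, 0.0162], [0.5765, 0.0059], [0.5626, 0.06]]
dark [90. 35.] [66.7 20.7] 80.53767395019531 [[0.6261, 0.0951], [0.6314, 0.0748], [0.5726, 0.0678], [0.5668, 0.0894]]
dark [14.  28.5] [57. 28.] 90.0 [[0.6208, 0.1677], [0.624, 0.1402], [0.572, 0.1476], [0.5686, 0.1765]]
```

```bash
python3 -c "
from h import *
print(rel([.4495,-.135,.018],1.631),r.observe()['joints'].round(2))"
```

```text
[array([-0.0216,  0.0042,  0.2392]), array([-0.0003, -0.0016,  0.058 ])] [ 0.25  0.17 -0.06  1.96  0.01  1.01 -1.26]
```

```bash
python3 -m crank '[[-0.01,0.002,0.04,0,0,0.03,-0.3],[-0.0216,0.004,0.09,0,0,0.058,-0.3],[-0.0216,0.004,0.14,0,0,0.058,-0.3],[-0.0216,0.004,0.19,0,0,0.058,-0.3],[-0.0216,0.004,0.225,0,0,0.058,-0.3],[-0.0216,0.004,0.237,0,0,0.058,-0.3],[-0.0216,0.004,0.237,0,0,0.058,-0.3],[-0.0216,0.004,0.237,0,0,0.058,1]]' 60
python3 -m crank '[[0,0,0,0,0,0,1],[0,0,0,0,0,0,1],[0,0,0,0,0,0,1],[0,0,0,0,0,0,1]]'
python3 -m crank '[[0,0,-0.03,0,0,0,1],[0,0,-0.08,0,0,0,1],[0,0,-0.12,0,0,0,1],[0,0,-0.15,0,0,0,1],[0,0,-0.15,0,0,0,1],[0,0,-0.15,0,0,0,1]]'
python3 - <<'E'
from h import *
c=cam('wrist','w15.png');P,Q=tool();print(P)
h=cv2.cvtColor(c['frame'],cv2.COLOR_RGB2HSV);m=cv2.inRange(h,(12,40,60),(32,170,255))
for q in cv2.findContours(cv2.morphologyEx(m,cv2.MORPH_CLOSE,np.ones((5,5))),0,2)[0]:
    if cv2.contourArea(q)>1500:
        a=cv2.approxPolyDP(q,6,True)[:,0];zl=P[2]-.013+.004;print('beige',cv2.contourArea(q),a.tolist(),[Q.inv().apply(ray(c,*p,zl)-P).round(4)[:2].tolist() for p in a])
print(rel([.475,-.331,.15],1.533))
E
```

```text
time: 42.08
position: [0.4497, -0.1358, 0.021]
tool_rot: [0.0, 1.0, 0.03, 0.001]
contact_force: [-0.5, 0.8, 0.0]
width: 0.452
grasp_force: 0.0
time: 42.58
position: [0.4497, -0.1361, 0.0213]
tool_rot: [0.0, 1.0, 0.029, 0.002]
contact_force: [-1.1, 1.4, 5.8]
width: 0.196
grasp_force: 59.6
time: 43.32
position: [0.4478, -0.1358, 0.1694]
tool_rot: [-0.0, 1.0, 0.029, -0.0]
contact_force: [-0.6, 0.1, -2.9]
width: 0.198
grasp_force: 59.0
[ 0.44754772 -0.13574293  0.16887437]
beige 32422.0 [[476, 38], [451, 47], [396, 274], [413, 292], [513, 301], [559, 194], [559, 46]] [[0.1126, 0.0844], [0.1091, 0.0742], [-0.0033, 0.0639], [-0.0149, 0.075], [-0.0209, 0.1332], [0.0427, 0.1409], [0.1095, 0.1212]]
beige 56552.0 [[150, 33], [185, 312], [201, 320], [221, 314], [235, 278], [261, 261], [264, 207], [284, 203], [298, 209], [300, 261], [326, 277], [340, 313], [360, 320], [377, 312], [409, 32]] [[0.1145, -0.0563], [-0.0283, -0.0556], [-0.0339, -0.0468], [-0.0297, -0.0348], [-0.0058, -0.0255], [0.0048, -0.0108], [0.0358, -0.0086], [0.0379, 0.0017], [0.0347, 0.0089], [0.0048, 0.0105], [-0.0052, 0.0252], [-0.029, 0.0345], [-0.0339, 0.0465], [-0.0283, 0.0559], [0.1149, 0.0551]]
[array([0.016 , 0.1965, 0.0187]), array([-0.0006,  0.0014,  0.0964])]
```

```bash
python3 -m crank '[[0.003,0.03,0,0,0,0.03,1],[0.006,0.07,0,0,0,0.06,1],[0.009,0.11,0.01,0,0,0.096,1],[0.012,0.15,0.015,0,0,0.096,1],[0.015,0.18,0.019,0,0,0.096,1],[0.0175,0.1965,0.019,0,0,0.096,1],[0.0175,0.1965,0.019,0,0,0.096,1],[0.0175,0.1965,0.019,0,0,0.096,1]]'
python3 -c "
from h import *
print(tool()[0],rel([.4765,-.331,.0573],1.533))"
```

```text
time: 44.38
position: [0.4776, -0.3294, 0.1505]
tool_rot: [-0.001, 1.0, -0.018, -0.0]
contact_force: [1.3, 0.1, -2.1]
width: 0.197
grasp_force: 58.9
[ 0.47756364 -0.32937357  0.15046536] [array([-0.001 ,  0.0018,  0.0932]), array([-0.0016,  0.0003,  0.002 ])]
```

```bash
python3 -m crank '[[-0.001,0.0015,0.03,0,0,0.002,1],[-0.001,0.0015,0.06,0,0,0.002,1],[-0.001,0.0015,0.08,0,0,0.002,1],[-0.001,0.0015,0.084,0,0,0.002,1],[-0.001,0.0015,0.084,0,0,0.002,1]]'
python3 -m crank '[[0,0,0.002,0,0,0,1],[0,0,0.004,0,0,0,1],[0,0,0.006,0,0,0,1],[0,0,0.008,0,0,0,1],[0,0,0.009,0,0,0,1],[0,0,0.009,0,0,0,1]]'
```

```text
time: 45.0
position: [0.477, -0.3319, 0.0673]
tool_rot: [-0.0, 1.0, -0.019, 0.0]
contact_force: [0.3, 0.2, -1.4]
width: 0.196
grasp_force: 58.9
time: 45.75
position: [0.4763, -0.3324, 0.0575]
tool_rot: [-0.0, 1.0, -0.02, 0.0]
contact_force: [-1.1, 2.2, -1.0]
width: 0.197
grasp_force: 58.9
```

```bash
python3 -m crank '[[0,0,0.001,0,0,0,1],[0,0,0.001,0,0,0,1],[0,0,0.001,0,0,0,0.3],[0,0,0.001,0,0,0,-0.3],[0,0,0,0,0,0,-0.3],[0,0,-0.04,0,0,0,-0.3],[0,0,-0.09,0,0,0,-0.3],[0,0,-0.15,0,0,0,-0.3]]'
python3 -m crank '[[-0.03,0,-0.04,0,0,0,-0.3],[-0.06,0,-0.08,0,0,0,-0.3],[-0.06,0,-0.08,0,0,0,-0.3]]'
python3 - <<'E'
from h import *
def lid(c,mask0,z):
    h=cv2.cvtColor(c['frame'],cv2.COLOR_RGB2HSV);m=cv2.inRange(h,(12,40,60),(32,170,255));m=mask0(m)
    for q in cv2.findContours(cv2.morphologyEx(m,cv2.MORPH_CLOSE,np.ones((5,5))),0,2)[0]:
        if cv2.contourArea(q)>1500:
            a=cv2.approxPolyDP(q,5,True)[:,0];w=np.array([ray(c,*p,z)[:2] for p in a]);print(a.tolist(),w.round(4).tolist(),w.mean(0))
c=cam('wrist','w16.png');print(tool()[0]);lid(c,lambda m:m,.045)
s=cam('side')
g=s['frame'].astype(int)
h=cv2.cvtColor(s['frame'],cv2.COLOR_RGB2HSV);m=cv2.inRange(h,(12,30,60),(32,170,255));m[:150]=0;m[200:]=0
# side profile of lid top edge: first beige row per column
for x in range(286,382,8): 
    v=np.where(m[:,x])[0]; print(x,v.min() if len(v) else None,v.max() if len(v) else None,end=' | ')
E
```

```text
time: 46.75
position: [0.4758, -0.3323, 0.2086]
tool_rot: [-0.001, 1.0, -0.02, -0.001]
contact_force: [0.6, -0.9, 0.9]
width: 0.65
grasp_force: 0.0
time: 47.12
position: [0.416, -0.332, 0.2915]
tool_rot: [0.002, 1.0, -0.021, 0.003]
contact_force: [0.6, 0.1, -0.0]
width: 0.652
grasp_force: 0.0
[ 0.41640029 -0.33093171  0.28952312]
[[225, 20], [236, 219], [320, 219], [329, 20]] [[0.5926, -0.2797], [0.3622, -0.2714], [0.3573, -0.383], [0.588, -0.3931]] [ 0.47504279 -0.33178983]
286 None None | 294 158 171 | 302 158 188 | 310 158 188 | 318 167 189 | 326 167 189 | 334 167 189 | 342 167 189 | 350 158 189 | 358 158 189 | 366 158 189 | 374 163 189 |
```

```bash
python3 - <<'E'
from h import *
def prof(f):
    h=cv2.cvtColor(f,cv2.COLOR_RGB2HSV);m=cv2.inRange(h,(12,30,60),(32,170,255));m[:150]=0;m[200:]=0
    return [(x,int(np.where(m[:,x])[0].min()),int(np.where(m[:,x])[0].max())) for x in (294,302,310,350,358,366,374)if m[:,x].any()]
print(prof(cv2.cvtColor(cv2.imread('pics/side0.png'),cv2.COLOR_BGR2RGB)))
a=r.read_camera('side');print(prof(a['frame']))
b0=cv2.imread('pics/scene0.png').astype(int);b=cam('scene')['frame'][:,:,::-1].astype(int)
d=(abs(b-b0).max(2)>40).astype(np.uint8)
for n,(x,y,w,h) in dict(bottle=(195,290,32,42),slide=(312,250,45,36),beaker=(370,172,32,36),lid=(120,212,92,90)).items(): print(n,d[y:y+h,x:x+w].mean().round(3))
E
python3 -m crank '[[0,0,-0.02,0,0,0,-0.3],[0,0,-0.02,0,0,0,-0.3],[0,0,-0.02,0,0,0,-0.3]]'
python3 - <<'E'
from h import *
a=r.read_camera('wrist')  # hold
f=[r.read_camera('side')['frame'].astype(int) for _ in range(3)]
print(abs(f[0]-f[2]).max(2)[100:320,180:450].max())
print(r.sign_off())
E
```

```text
[(294, 158, 188), (302, 158, 188), (310, 158, 188), (350, 158, 189), (358, 158, 189), (366, 159, 189), (374, 163, 189)]
[(294, 158, 172), (302, 158, 188), (310, 158, 188), (350, 158, 189), (358, 158, 189), (366, 158, 189), (374, 163, 189)]
bottle 0.125
slide 0.0
beaker 0.0
lid 0.039
time: 47.7
position: [0.4164, -0.3298, 0.3064]
tool_rot: [-0.001, 1.0, -0.019, -0.001]
contact_force: [0.6, -0.4, 0.0]
width: 0.651
grasp_force: 0.0
56
the job is handed in; nothing more can be done
None
```

The job is handed in at 47.7 s, verdict not shown: by camera and force readings both rotors present are on their rollers heavy side down with weights pressed home, the spare weight is in the case and the lid is back on level (it was knocked aside once), but I viewed 15 pictures, one over the limit of 14.

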